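# Roll a conveyor roller into the crate and shut the gate

## Robot

A 6-joint arm with a two-finger parallel gripper is mounted at the origin on the work surface. World frame = base frame: x ahead of the robot, y to its left, z up, the work surface at z = 0. Lengths are in m, angles in degrees, forces in N, time in s.
With the tool pointing down it reaches from about 0.375 to 0.9 m from the base axis. Payload 3.1 kg.
Tool frame: the origin (TCP) lies at the very end of the fingers, on their centre line; the grasp point (between the pads) lies 19 mm behind it; z points along the fingers, x is the direction in which the jaws open and shut, and the axes are right-handed (so a half turn about z gives the same grasp; the last joint's range is limited). The gripper opens to 87 mm and grips with 3 to 60 N. Pads are 19 mm wide; open, the fingers measure 117 mm over their backs; the gripper's body (75 mm by 190 mm) begins 51 mm behind the grasp point.
Start: joints at [57.955, 30.224, 82.088, -0, 67.689, -10.227], TCP at [0.232, 0.58, 0.223] pointing down, gripper open.
Joint ranges: [-176.69, 176.69], [-43.24, 126.21], [12.49, 139.97], [-82, 262], [0, 151.66], [-163.58, 163.58]. Speed limits (degrees/s): [159.86, 159.86, 180, 180, 180, 180].

## Interface

Orientations are given as a 3x3 rotation matrix whose columns are the frame's x, y, z axes.
In Python, from rig import bot gives the robot as it stands.
- The arm moves only by the tool arm_command, never from a script. Its argument "plan" is a list of rows, each an object of numbers: "claw": the opening, from 0 (shut) to 1 (fully open); "dx", "dy", "dz": the shift along the tool's x, y, z in cm; "twist": the turn about the tool's z in degrees. A call has 1 to 8 rows; each row is the pose to reach, as a shift and turn from the pose measured when the call began, along the tool's axes at that moment; what a row does not reach only later rows make up. A row lasts 1/12 s, in which the tool goes at most 41.7 mm and 7.16 degrees, less where a joint would pass 70% of its speed; a pose out of reach is approached as far as the arm can. A call with a gripper value outside its range is refused whole. The fingers move at their own pace and stop on an object; the grip force is fixed at half the most. Time passes only in rows, so rows that repeat a pose let the fingers close. It gives the time, the measured TCP pose, the force and the opening at its end, in the units of the state.
- bot.read_state(): the state, without advancing time (a new reading comes with each control period).
- bot.capture(name): name is "side" or "top" or "wrist"; returns the picture (420x560x3 uint8, red, green, blue); there is no depth.
- bot.calibration(name): a dict with "intrinsics" (3x3 intrinsics, pixels), "rvec" (rotation vector, rad) and "tvec" (3), from world to camera coordinates, as OpenCV has them; the wrist camera has in their place "T_tool_cam" (4x4, takes a point from camera to tool coordinates, whose origin is the TCP and whose axes are the tool frame's). Camera axes: x right, y down, z forward; pixel columns grow to the right and rows downward; lengths in m; the calibration is good to about 2 mm. A picture is of the moment at which its call begins: read the wrist's pose just before it. calibration takes no time and is no camera call.
- bot.hand_in(): hands the job in, once; it reports no verdict.
The state is a dict: "time_s": time; "joint_positions": joint angles; "qvel": joint speeds; "tau": joint torques, N m; "position": TCP position; "tcp_rot": TCP orientation; "force": force on the tool from outside, world axes, zero at the start; "moment": the same for the moment, N m; "opening": opening from 0.0 (shut) to 1.0 (fully open).
Only numpy, scipy, OpenCV 4.12 (cv2) and the standard library are available. Lean on these libraries where they do the work, as an engineer would, in place of code of your own. Each camera call takes 0.05 s, during which the arm holds its last target.

## Task

One conveyor roller is still lying loose on the desk. Roll it gently along the desk, up the crate's entry ramp and over the ridge until it drops into the empty front bay (do not lift it and do not fling it), then slide the crate's metal gate all the way across so that the roller cannot come out. Leave the roller already packed in the rear bay, the carton, the spray can and the small parts bin as they are.

Things in the scene. Friction and masses are not known exactly. Their poses are not given: they have to be found in the camera images.
- roller: the loose conveyor roller lying on the desk: plain grey plastic cylinder, diameter 80 mm, length 150 mm, flat ends, 0.5 to 0.9 kg. Too thick to grasp; it rolls at a touch, about 10 mm on after a slow push, and back down the ramp if let go there. Origin at its centre, 40 mm above what it lies on; its x axis is the cylinder's axis, y and z turn as it rolls
- crate: blue open crate fixed to the desk, its front open. Origin on the desk under the ridge at the top of the ramp, mid-width. x points level into the crate, y across it (along a seated roller's axis; the gate closes towards +y), z up. Inner faces of the side walls at y = -107 and +107 mm, walls 60 mm high; the -y wall begins at x = -10, the +y wall at x = -30 mm. Back wall at x = 169 mm
- ramp_foot (a point): middle of the ramp's foot, on the desk, at crate x = -84 mm, axes as the crate's. From here the ramp (214 mm wide) rises to the ridge at crate x = -4 to +4 mm, 11 mm high; behind it a slope falls to the front bay's floor. The loose roller starts before the ramp, within 10 mm of the crate's mid-line and about 5 degrees of square
- front_bay (a point): centre of a roller seated in the front bay: crate x = 30, y = 0, z = 44 mm (3 mm of play in x). Bay floor 4 mm high; behind it a 45 mm high divider at crate x = 73 to 81 mm, then the rear bay. A seated roller cannot roll back by itself. Axes as the crate's
- packed_roller: an identical roller already lying in the rear bay of the crate, centre at about x = 125 mm of the crate; leave it there. Origin at its centre, x axis along it
- gate (a joint): sliding gate, an aluminium bar 150 mm long, 8 mm thick, 20 to 48 mm above the desk at crate x = -26 to -18 mm. Value in m: near 0 = open (drawn back to the -y side), 0.150 = shut at its end stop, the bar then reaching to crate y = +20 mm. Slides along the crate's +y with 2 to 4 N, stays where left; a roller not fully home blocks it. Its 40 mm high track: crate y = -277 to -117 mm
- gate_tab (a point): middle of the top edge, 88 mm above the desk, of the upright tab at the gate's leading end: a plate 30 mm (crate x) by 8 mm (crate y), rising 40 mm above the bar. With the gate at 0 it is at crate x = -37, y = -134 mm. Push its -y face towards the crate's +y; above the bar there is room for closed fingers
- carton: cardboard carton 75 x 100 x 65 mm, on the desk near the robot; origin under its centre. Bystander
- spray_can: aluminium spray can, diameter 58 mm, 150 mm tall, upright on the far part of the desk; origin under its centre. Bystander
- parts_bin: small open blue bin of steel pins, 110 x 150 x 70 mm, fixed to the desk; origin under its centre. Bystander
Not all that is in view belongs to the job. Leave any turquoise or yellow look-alike of the packed_roller alone.

How it is judged:
By the outcome, as a careful person would: the job done as asked, in the order asked, and still so for the second after the job is handed in, with the robot touching nothing.
It also fails if it takes over 48 s, if anything falls off the work surface, if the arm or the gripper's body presses on something with over 40 N, if the wrist force passes 120 N, or if a joint passes its speed limit or range.

## Working session

There is one attempt and no reset: what is moved stays moved. The work goes in short steps, Python scripts to look and compute and a tool call to move; the robot and the scene stay as the last step left them, time stands still between calls to the robot, and variables do not carry over. Pictures are saved under pics/ and viewed, and the job is handed in when it is done.

Besides the shell and the picture viewer there is one more tool, called as a command line: name --argument value ..., lists and objects as JSON in quotes. arm_command: Moves the arm, as the interface text tells. Its arguments: {"type":"object","properties":{"plan":{"type":"array"}},"required":["plan"]}

```bash
mkdir -p pics; ls
python3 - <<'E'
from rig import bot
import cv2
for n in ("side","top"):
    cv2.imwrite(f"pics/{n}0.png",bot.capture(n)[:,:,::-1])
s=bot.read_state();print(s)
for n in ("side","top","wrist"): print(bot.calibration(n))
E
```

```text
pics
{'time_s': 0.1, 'joint_positions': array([ 5.79567897e+01,  3.02720064e+01,  8.21469466e+01, -1.01716691e-03,
        6.76894943e+01, -1.02251174e+01]), 'qvel': array([ 0.09526   , -0.1044615 , -0.07313603,  0.0736844 ,  0.01809068,
        0.07882872]), 'tau': array([ 3.01586169e-04, -4.40986347e+01, -1.77150518e+01,  6.34845207e-02,
        5.33581933e-02, -2.93758865e-05]), 'position': array([0.23189918, 0.5796982 , 0.22169865]), 'tcp_rot': array([[ 3.71653820e-01,  9.28370862e-01, -9.90299288e-04],
       [ 9.28369516e-01, -3.71655001e-01, -1.61310970e-03],
       [-1.86561372e-03, -3.19845290e-04, -9.99998209e-01]]), 'force': array([-0.2120496 , -0.58968684, -0.11531561]), 'moment': array([-0.03579174,  0.02907695,  0.00659166]), 'opening': 1.0002107139461465}
{'intrinsics': array([[489.70904023,   0.        , 271.96699189],
       [  0.        , 489.70904023, 207.01002487],
       [  0.        ,   0.        ,   1.        ]]), 'rvec': array([ 2.43035984, -0.3269749 ,  0.12616456]), 'tvec': array([-0.50911531,  0.20271646,  1.41387022])}
{'intrinsics': array([[436.91320509,   0.        , 285.69648937],
       [  0.        , 436.91320509, 210.10128475],
       [  0.        ,   0.        ,   1.        ]]), 'rvec': array([ 2.16746679, -2.14095318,  0.10175174]), 'tvec': array([0.06264412, 0.57188658, 1.36024486])}
{'intrinsics': array([[330.12685016,   0.        , 276.62370323],
       [  0.        , 330.12685016, 214.20563239],
       [  0.        ,   0.        ,   1.        ]]), 'T_tool_cam': array([[ 9.99999066e-01,  1.29217592e-03,  4.45589085e-04,
         1.41339039e-04],
       [-1.36255295e-03,  9.68217877e-01,  2.50104551e-01,
        -6.85510550e-02],
       [-1.08248240e-04, -2.50104925e-01,  9.68218733e-01,
        -1.61325983e-01],
       [ 0.00000000e+00,  0.00000000e+00,  0.00000000e+00,
         1.00000000e+00]])}
```

View pics/side0.png

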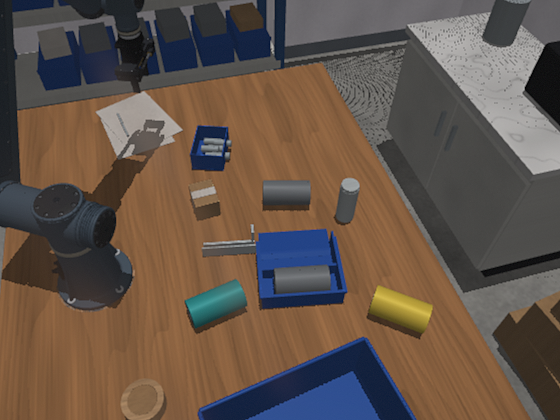

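View pics/top0.png

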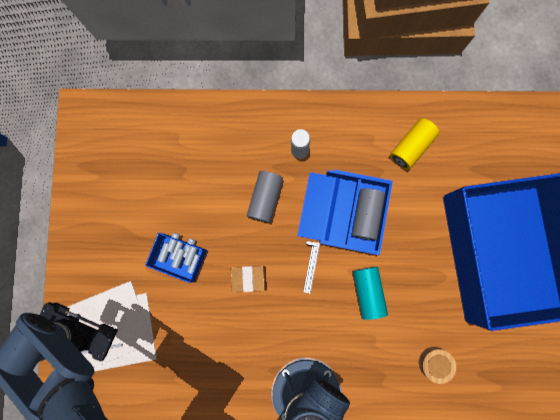

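Grey cylinders: loose at top (265,196) / side (286,194), and packed inside the crate at top (368,214). The teal (370,293) and yellow (415,144) ones are look-alikes, so I leave them. The loose grey one before the ramp fits the description. I'll confirm it in a crop.

Run:
```python
import cv2
t=cv2.imread("pics/top0.png");s=cv2.imread("pics/side0.png")
cv2.imwrite("pics/c1.png",cv2.resize(t[150:310,225:410],None,fx=4,fy=4,interpolation=cv2.INTER_CUBIC)[:600,:800])
cv2.imwrite("pics/c2.png",cv2.resize(s[165:315,190:370],None,fx=4,fy=4,interpolation=cv2.INTER_CUBIC))
```

```text
(no output)
```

View pics/c1.png

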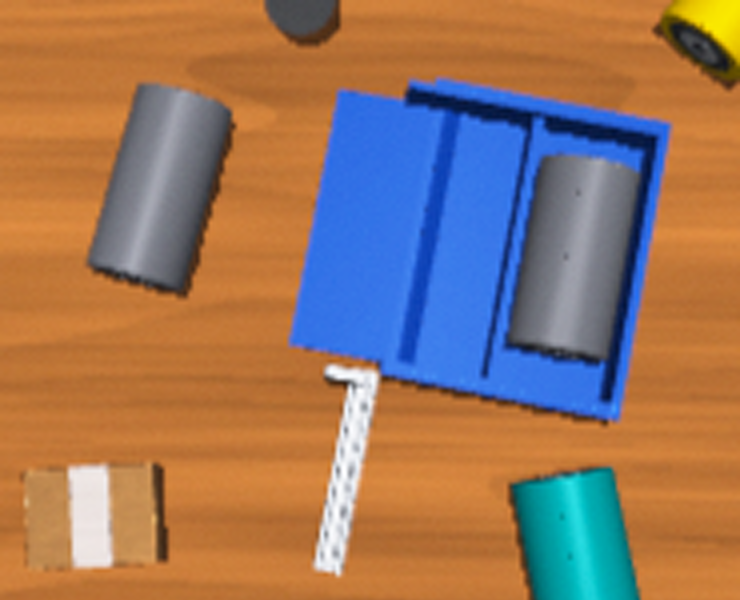

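View pics/c2.png

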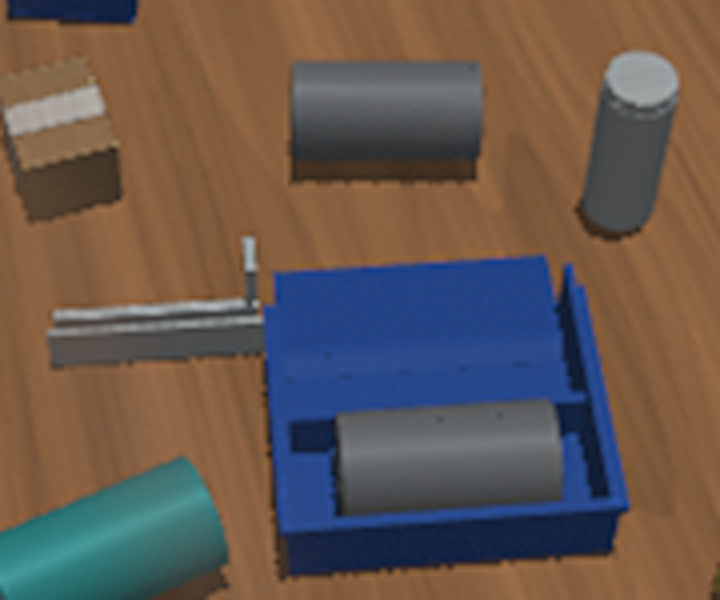

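```bash
cat > h.py <<'E'
import numpy as np,cv2
from rig import bot
def ray(n,uv):
    c=bot.calibration(n);R=cv2.Rodrigues(c["rvec"])[0];t=c["tvec"]
    d=R.T@np.linalg.solve(c["intrinsics"],[uv[0],uv[1],1]);return -R.T@t,d
def plane(n,uv,z):
    o,d=ray(n,uv);return o+d*(z-o[2])/d[2]
def grey(img,box):
    x0,y0,x1,y1=box;h=cv2.cvtColor(img,cv2.COLOR_RGB2HSV)
    m=((h[...,1]<60)&(h[...,2]>50)).astype(np.uint8);k=np.zeros_like(m);k[y0:y1,x0:x1]=m[y0:y1,x0:x1]
    n,l,st,ce=cv2.connectedComponentsWithStats(k);i=1+st[1:,4].argmax()
    pts=np.argwhere(l==i)[:,::-1].astype(np.float32)
    return ce[i],st[i,4],cv2.minAreaRect(pts)
def proj(n,P):
    c=bot.calibration(n);return cv2.projectPoints(np.array(P,float).reshape(-1,3),c["rvec"],c["tvec"],c["intrinsics"],None)[0].reshape(-1,2)
E
python3 - <<'E'
from h import *
np.set_printoptions(precision=4,suppress=True)
t=cv2.imread("pics/top0.png")[:,:,::-1].copy();s=cv2.imread("pics/side0.png")[:,:,::-1].copy()
a,b=plane("top",(309.5,173),0),plane("top",(297.5,236.2),0)
print("foot top",a,b,(a+b)/2,np.linalg.norm(a-b))
c,d=plane("side",(326.2,229.5),0),plane("side",(258.7,233.7),0)
print("foot side",c,d,(c+d)/2,np.linalg.norm(c-d))
e,f=plane("top",(392.2,181.2),.06),plane("top",(379.5,254.5),.06)
print("back",e,f,(e+f)/2,np.linalg.norm(e-f))
for n,im,box in(("top",t,(240,160,290,235)),("side",s,(258,172,315,215))):
    ce,ar,r=grey(im,box);print(n,ce,ar,r,plane(n,ce,.04))
    bx=cv2.boxPoints(r); print([plane(n,p,.04)[:2] for p in bx])
print(plane("top",(225+350/4,150+373/4),.088))
print(plane("side",(190+249/4,165+240/4),.088))
print("carton",plane("top",(248,279),.065),"can",plane("side",(349,185),.15))
E
```

```text
foot top [ 0.6987 -0.0064  0.    ] [0.4901 0.0309 0.    ] [0.5944 0.0122 0.    ] 0.21187234208370723
foot side [ 0.7007 -0.0115  0.    ] [0.4933 0.028  0.    ] [0.597  0.0083 0.    ] 0.21115555544837006
back [ 0.663  -0.2637  0.06  ] [ 0.4337 -0.2215  0.06  ] [ 0.5483 -0.2426  0.06  ] 0.23314800424166834
top [264.647  196.1123] 1167 ((264.6131896972656, 196.103759765625), (24.312814712524414, 49.312435150146484), 15.945395469665527) [0.6144 0.1372 0.04  ]
[array([0.5485, 0.1947]), array([0.7019, 0.1548]), array([0.6809, 0.0794]), array([0.5281, 0.1201])]
side [286.478  191.5984] 1113 ((286.5, 192.0), (24.0, 47.0), 90.0) [0.6148 0.1388 0.04  ]
[array([0.5548, 0.2077]), array([0.7039, 0.1674]), array([0.6715, 0.0694]), array([0.5285, 0.1081])]
[ 0.4646 -0.014   0.088 ]
[ 0.468  -0.0002  0.088 ]
carton [0.3536 0.1818 0.065 ] can [0.7698 0.0229 0.15  ]
```

The crop confirms it: the loose roller is plain grey and lies parallel to the ramp foot, before it. I'll square the open fingers to the crate behind the roller and push with both.

arm_command --plan '[{"dx": -0.6,"dy": 1.6,"twist": 3,"claw": 1},{"dx": -1.8,"dy": 4.7,"twist": 8,"claw": 1},{"dx": -3.1,"dy": 8.0,"twist": 14,"claw": 1},{"dx": -4.4,"dy": 11.4,"twist": 20,"claw": 1},{"dx": -5.7,"dy": 14.9,"twist": 26,"claw": 1},{"dx": -7.0,"dy": 18.3,"twist": 32,"claw": 1},{"dx": -8.3,"dy": 21.6,"twist": 38,"claw": 1},{"dx": -9.6,"dy": 25.0,"twist": 44,"claw": 1}]'

```text
$.plan[0]: bad value
```

```bash
cat >> h.py <<'E'
np.set_printoptions(precision=4,suppress=True)
CX=np.array([-.181,-.9835,0]);CY=np.array([.9835,-.181,0]);O=np.array([.580,-.072,0])
def tc(p): d=np.asarray(p)-O; return np.array([d@CX,d@CY,d[2]])
def tw(c): return O+c[0]*CX+c[1]*CY+np.array([0,0,c[2]])
def goal(c):
    s=bot.read_state();R=s["tcp_rot"];d=R.T@(tw(c)-s["position"])
    yaw=np.degrees(np.arctan2(R[1,0],R[0,0]));print("t",s["time_s"],"crate",tc(s["position"]),"yaw",yaw,"F",s["force"],"dxyz cm",d*100,"twist",yaw+10.43)
E
python3 -c "
from h import *
goal([-.295,-.004,.2])"
```

```text
t 0.1 crate [-0.5779 -0.4603  0.2217] yaw 68.18231124341456 F [-0.212  -0.5897 -0.1153] dxyz cm [-18.7199  50.32     2.1887] twist 78.61231124341455
```

arm_command --plan '[{"dx": -0.6,"dy": 1.6,"dz": 0,"twist": 3,"claw": 1},{"dx": -1.8,"dy": 4.7,"dz": 0,"twist": 8,"claw": 1},{"dx": -3.1,"dy": 8.0,"dz": 0,"twist": 14,"claw": 1},{"dx": -4.4,"dy": 11.4,"dz": 0,"twist": 20,"claw": 1},{"dx": -5.7,"dy": 14.9,"dz": 0,"twist": 26,"claw": 1},{"dx": -7.0,"dy": 18.3,"dz": 0,"twist": 32,"claw": 1},{"dx": -8.3,"dy": 21.6,"dz": 0,"twist": 38,"claw": 1},{"dx": -9.6,"dy": 25.0,"dz": 0,"twist": 44,"claw": 1}]'

```text
time_s: 0.77
position: [0.429, 0.3961, 0.2214]
tcp_rot: [[0.914, 0.405, -0.002], [0.405, -0.914, -0.002], [-0.003, 0.001, -1.0]]
force: [0.6, 0.4, -0.5]
opening: 0.997
```

```bash
python3 -c "
from h import *
goal([-.295,-.004,.2])"
```

```text
t 0.7667 crate [-0.4331 -0.2333  0.2214] yaw 23.88982397873995 F [ 0.6439  0.3935 -0.472 ] dxyz cm [11.1582 24.327   2.1375] twist 34.31982397873995
```

arm_command --plan '[{"dx": 1.6,"dy": 3.5,"dz": 0,"twist": 5,"claw": 1},{"dx": 3.2,"dy": 7.0,"dz": 0,"twist": 10,"claw": 1},{"dx": 4.8,"dy": 10.5,"dz": 0,"twist": 16,"claw": 1},{"dx": 6.4,"dy": 14.0,"dz": 0.5,"twist": 22,"claw": 1},{"dx": 8.0,"dy": 17.5,"dz": 1,"twist": 28,"claw": 1},{"dx": 9.5,"dy": 20.5,"dz": 1.5,"twist": 33,"claw": 1},{"dx": 10.7,"dy": 23.3,"dz": 2,"twist": 34.3,"claw": 1},{"dx": 11.2,"dy": 24.3,"dz": 2.1,"twist": 34.3,"claw": 1}]'

```text
time_s: 1.43
position: [0.6325, 0.2154, 0.1987]
tcp_rot: [[0.983, -0.185, -0.002], [-0.185, -0.983, -0.004], [-0.001, 0.004, -1.0]]
force: [0.6, 0.8, -0.2]
opening: 1.001
```

```bash
python3 -c "
from h import *
goal([-.295,-.004,.032])
cv2.imwrite('pics/t1.png',bot.capture('top')[:,:,::-1])
cv2.imwrite('pics/w1.png',bot.capture('wrist')[:,:,::-1])"
```

```text
t 1.4333 crate [-0.2921 -0.0004  0.1987] yaw -10.660445401185441 F [ 0.6231  0.8065 -0.2426] dxyz cm [-0.3419 -0.3532 16.6711] twist -0.23044540118544177
```

View pics/w1.png

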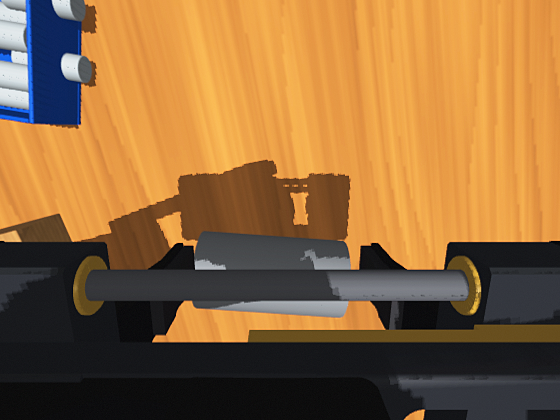

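View pics/t1.png

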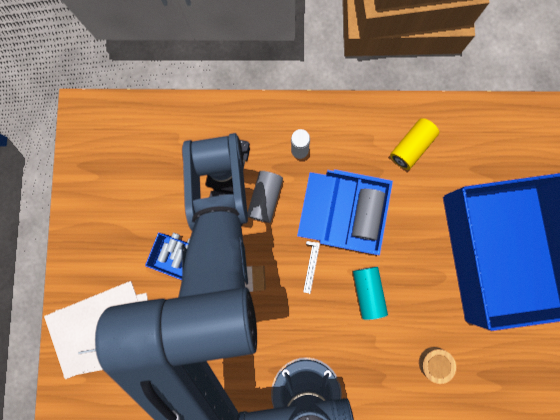

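The roller lies ahead of the fingers and centred between them (wrist columns 195–350, fingers 180–365). Its left end is a little nearer, about 4° off square. I'll go down behind it.

arm_command --plan '[{"dx": -0.1,"dy": -0.1,"dz": 2,"twist": 0,"claw": 1},{"dx": -0.2,"dy": -0.2,"dz": 4.5,"twist": 0,"claw": 1},{"dx": -0.3,"dy": -0.3,"dz": 7,"twist": 0,"claw": 1},{"dx": -0.3,"dy": -0.3,"dz": 9.5,"twist": 0,"claw": 1},{"dx": -0.3,"dy": -0.3,"dz": 12,"twist": 0,"claw": 1},{"dx": -0.3,"dy": -0.3,"dz": 14.5,"twist": 0,"claw": 1},{"dx": -0.3,"dy": -0.3,"dz": 16.4,"twist": 0,"claw": 1},{"dx": -0.3,"dy": -0.3,"dz": 16.6,"twist": 0,"claw": 1}]'

```text
time_s: 2.2
position: [0.6228, 0.2219, 0.0295]
tcp_rot: [[0.983, -0.181, -0.013], [-0.181, -0.983, -0.003], [-0.012, 0.006, -1.0]]
force: [-0.9, 0.5, -1.1]
opening: 0.997
```

```bash
python3 -c "
from h import *
goal([-.262,-.004,.032])
for n in('side','wrist'): cv2.imwrite(f'pics/{n}2.png',bot.capture(n)[:,:,::-1])"
```

```text
t 2.2 crate [-0.2968 -0.0111  0.0295] yaw -10.436782110874429 F [-0.8978  0.5097 -1.073 ] dxyz cm [ 0.704   3.4785 -0.2428] twist -0.006782110874429037
```

View pics/side2.png

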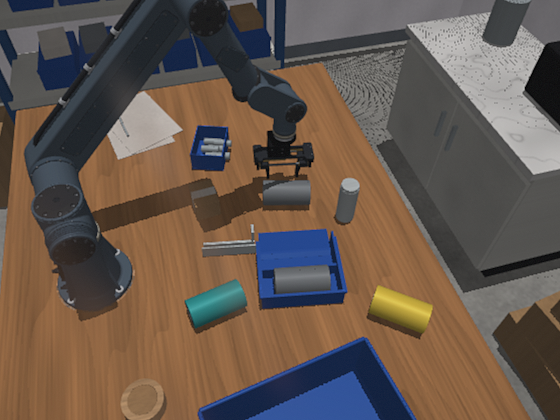

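View pics/wrist2.png

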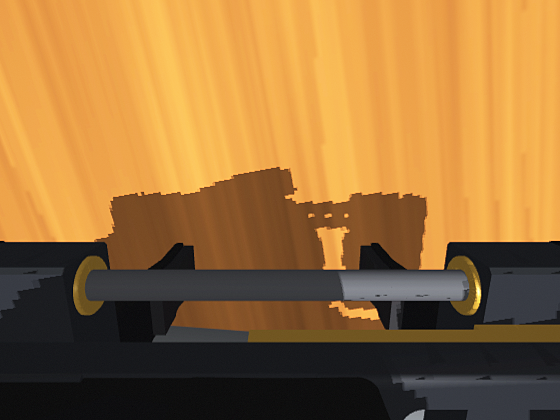

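arm_command --plan '[{"dx": 0.3,"dy": 0.8,"dz": -0.1,"twist": 0,"claw": 1},{"dx": 0.6,"dy": 1.5,"dz": -0.2,"twist": 0,"claw": 1},{"dx": 0.7,"dy": 2.0,"dz": -0.2,"twist": 0,"claw": 1},{"dx": 0.7,"dy": 2.3,"dz": -0.2,"twist": 0,"claw": 1},{"dx": 0.7,"dy": 2.6,"dz": -0.2,"twist": 0,"claw": 1},{"dx": 0.7,"dy": 2.9,"dz": -0.2,"twist": 0,"claw": 1},{"dx": 0.7,"dy": 3.2,"dz": -0.2,"twist": 0,"claw": 1},{"dx": 0.7,"dy": 3.5,"dz": -0.2,"twist": 0,"claw": 1}]'

```text
time_s: 2.97
position: [0.6268, 0.1863, 0.0352]
tcp_rot: [[0.983, -0.182, -0.005], [-0.182, -0.983, -0.002], [-0.005, 0.003, -1.0]]
force: [0.7, 0.8, 0.2]
opening: 1.003
```

```bash
python3 -c "
from h import *
goal([-.262,-.004,.032])
for n in('side',): cv2.imwrite(f'pics/{n}3.png',cv2.resize(bot.capture(n)[120:320,190:370,::-1],None,fx=3,fy=3))"
```

```text
t 2.9667 crate [-0.2625 -0.0007  0.0352] yaw -10.488725216180995 F [0.746  0.7605 0.218 ] dxyz cm [-0.3254  0.0469  0.3234] twist -0.05872521618099569
```

View pics/side3.png

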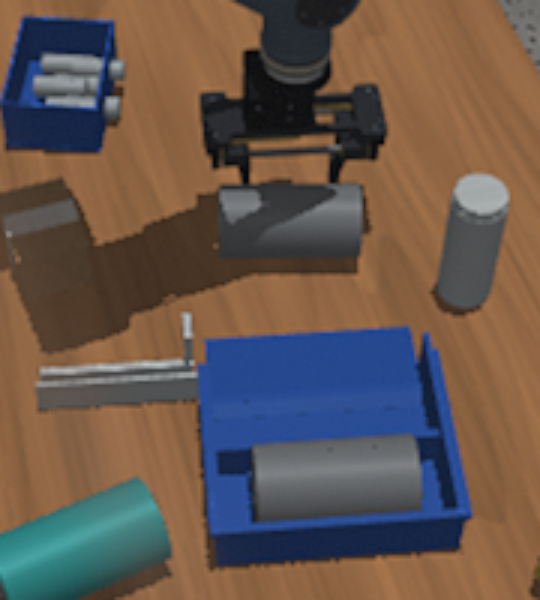

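arm_command --plan '[{"dx": 0,"dy": 0.2,"dz": 0.1,"twist": 0,"claw": 1},{"dx": 0,"dy": 0.4,"dz": 0.2,"twist": 0,"claw": 1},{"dx": -0.1,"dy": 0.6,"dz": 0.2,"twist": 0,"claw": 1},{"dx": -0.1,"dy": 0.8,"dz": 0.2,"twist": 0,"claw": 1},{"dx": -0.2,"dy": 1.0,"dz": 0.2,"twist": 0,"claw": 1},{"dx": -0.2,"dy": 1.2,"dz": 0.2,"twist": 0,"claw": 1},{"dx": -0.2,"dy": 1.4,"dz": 0.2,"twist": 0,"claw": 1},{"dx": -0.2,"dy": 1.6,"dz": 0.2,"twist": 0,"claw": 1}]'

```text
time_s: 3.68
position: [0.6217, 0.17, 0.0332]
tcp_rot: [[0.983, -0.182, -0.006], [-0.182, -0.983, -0.003], [-0.005, 0.004, -1.0]]
force: [-0.3, 0.3, 0.6]
opening: 1.001
```

arm_command --plan '[{"dx": 0,"dy": 0.2,"dz": 0,"twist": 0,"claw": 1},{"dx": 0,"dy": 0.4,"dz": 0,"twist": 0,"claw": 1},{"dx": 0,"dy": 0.6,"dz": 0,"twist": 0,"claw": 1},{"dx": 0,"dy": 0.8,"dz": 0,"twist": 0,"claw": 1},{"dx": 0,"dy": 1.0,"dz": 0,"twist": 0,"claw": 1},{"dx": 0,"dy": 1.2,"dz": 0,"twist": 0,"claw": 1},{"dx": 0,"dy": 1.4,"dz": 0,"twist": 0,"claw": 1},{"dx": 0,"dy": 1.6,"dz": 0,"twist": 0,"claw": 1}]'

```text
time_s: 4.35
position: [0.6187, 0.1541, 0.0333]
tcp_rot: [[0.983, -0.182, -0.006], [-0.182, -0.983, -0.003], [-0.005, 0.004, -1.0]]
force: [-0.9, -0.2, 0.2]
opening: 0.997
```

```bash
python3 -c "
from h import *
goal([-.2,-.004,.034])
im=bot.capture('top');goal([-.2,-.004,.034])
cv2.imwrite(f'pics/top4.png',cv2.resize(im[120:300,200:400,::-1],None,fx=3,fy=3))
for n in('side',): cv2.imwrite(f'pics/{n}4.png',cv2.resize(bot.capture(n)[120:320,190:370,::-1],None,fx=3,fy=3))"
```

```text
t 4.35 crate [-0.2294 -0.0028  0.0333] yaw -10.45926889495607 F [-0.8833 -0.1598  0.181 ] dxyz cm [-0.115   2.9368 -0.0632] twist -0.029268894956070213
t 4.4 crate [-0.229  -0.0029  0.0332] yaw -10.465084457079513 F [-0.4554 -0.3023  0.023 ] dxyz cm [-0.1088  2.8949 -0.067 ] twist -0.03508445707951324
```

View pics/side4.png

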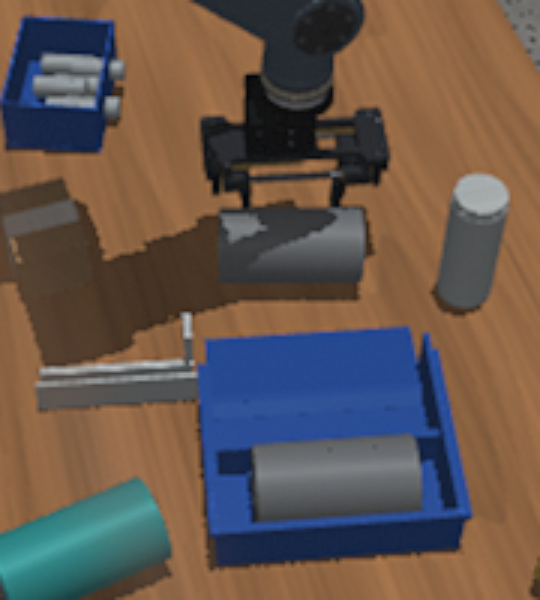

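View pics/top4.png

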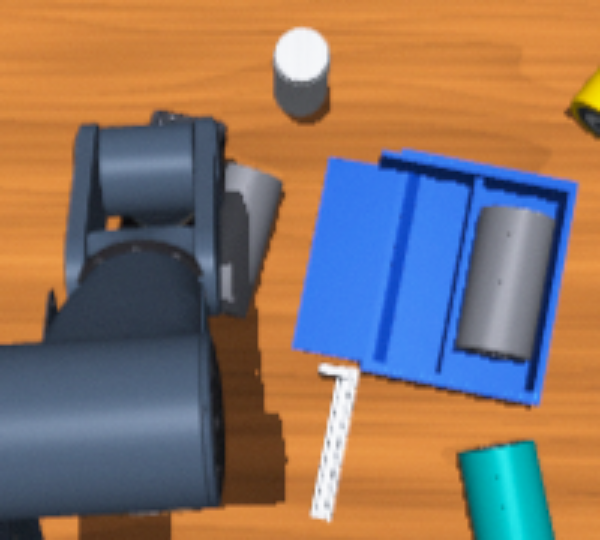

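```bash
cat >> h.py <<'E'
def edge(im,pts_guess=None,box=None):
    # front silhouette edge of loose roller in top view -> angle, offset in crate frame at z=.04
    x0,y0,x1,y1=box;h=cv2.cvtColor(im,cv2.COLOR_RGB2HSV)
    m=(h[...,1]<60)&(h[...,2]>40)
    P=[]
    for v in range(y0,y1):
        r=np.where(m[v,x0:x1])[0]
        if len(r): P.append(tc(plane("top",(x0+r.max()+.5,v),.05))[:2])
    P=np.array(P);return P
E
python3 - <<'E'
from h import *
im=bot.capture('top')
P=edge(im,box=(270,176,300,222));print(P*1000)
E
```

```text
[[-161.9506   70.0098]
 [-151.9656   68.6628]
 [-145.1057   66.7111]
 [-138.2506   64.7608]
 [-131.4003   62.8118]
 [-130.782    59.6533]
 [-130.164    56.4965]
 [-129.5463   53.3413]
 [-128.929    50.1878]
 [-128.312    47.0359]
 [-130.8051   43.2804]
 [-130.1879   40.1318]
 [-129.5711   36.9849]
 [-128.9545   33.8397]
 [-131.445    30.0908]
 [-130.8283   26.9489]
 [-130.2118   23.8086]
 [-132.7002   20.0647]
 [-132.0836   16.9277]
 [-131.4673   13.7924]
 [-130.8513   10.6587]
 [-133.3371    6.9214]
 [-132.7209    3.791 ]
 [-132.1051    0.6623]
 [-134.5887   -3.07  ]
 [-133.9727   -6.1955]
 [-133.357    -9.3193]
 [-132.7416  -12.4415]
 [-135.2226  -16.1672]
 [-134.607   -19.2861]
 [-133.9917  -22.4034]
 [-133.3768  -25.5191]
 [-135.8552  -29.2382]
 [-135.24    -32.3505]
 [-134.6252  -35.4613]
 [-137.1015  -39.1755]
 [-136.4865  -42.283 ]
 [-135.8718  -45.3889]
 [-135.2574  -48.4931]
 [-137.7311  -52.2008]
 [-137.1166  -55.3018]
 [-136.5023  -58.4012]
 [-138.9739  -62.1039]
 [-138.3595  -65.2   ]
 [-137.7454  -68.2946]
 [-140.2148  -71.9924]]
```

arm_command --plan '[{"dx": 0,"dy": 0.2,"dz": 0,"twist": 0,"claw": 1},{"dx": 0,"dy": 0.5,"dz": 0,"twist": 0,"claw": 1},{"dx": 0,"dy": 0.8,"dz": 0,"twist": 0,"claw": 1},{"dx": 0,"dy": 1.1,"dz": 0,"twist": 0,"claw": 1},{"dx": 0,"dy": 1.4,"dz": 0,"twist": 0,"claw": 1},{"dx": 0,"dy": 1.7,"dz": 0,"twist": 0,"claw": 1},{"dx": 0,"dy": 2.0,"dz": 0,"twist": 0,"claw": 1},{"dx": 0,"dy": 2.3,"dz": 0,"twist": 0,"claw": 1}]'

```text
time_s: 5.17
position: [0.6144, 0.131, 0.0333]
tcp_rot: [[0.983, -0.182, -0.006], [-0.182, -0.983, -0.003], [-0.005, 0.004, -1.0]]
force: [-1.4, 0.1, -0.2]
opening: 1.001
```

arm_command --plan '[{"dx": 0,"dy": 0.3,"dz": 0,"twist": 0,"claw": 1},{"dx": 0,"dy": 0.6,"dz": 0,"twist": 0,"claw": 1},{"dx": 0,"dy": 0.9,"dz": 0,"twist": 0,"claw": 1},{"dx": 0,"dy": 1.2,"dz": 0,"twist": 0,"claw": 1},{"dx": 0,"dy": 1.5,"dz": 0,"twist": 0,"claw": 1},{"dx": 0,"dy": 1.8,"dz": 0,"twist": 0,"claw": 1},{"dx": 0,"dy": 2.1,"dz": 0,"twist": 0,"claw": 1},{"dx": 0,"dy": 2.4,"dz": 0,"twist": 0,"claw": 1}]'

```text
time_s: 5.83
position: [0.61, 0.1071, 0.0334]
tcp_rot: [[0.983, -0.182, -0.006], [-0.182, -0.983, -0.003], [-0.005, 0.004, -1.0]]
force: [0.7, 0.1, 0.4]
opening: 0.999
```

```bash
python3 -c "
from h import *
goal([-.13,-.004,.034])
im=bot.capture('top')
cv2.imwrite(f'pics/top5.png',cv2.resize(im[120:300,200:400,::-1],None,fx=3,fy=3))
for n in('side',): cv2.imwrite(f'pics/{n}5.png',cv2.resize(bot.capture(n)[120:320,190:370,::-1],None,fx=3,fy=3))"
```

```text
t 5.8333 crate [-0.1816 -0.0029  0.0334] yaw -10.477455474471967 F [0.725  0.1486 0.3733] dxyz cm [-0.1036  5.1606 -0.0409] twist -0.04745547447196685
```

View pics/side5.png

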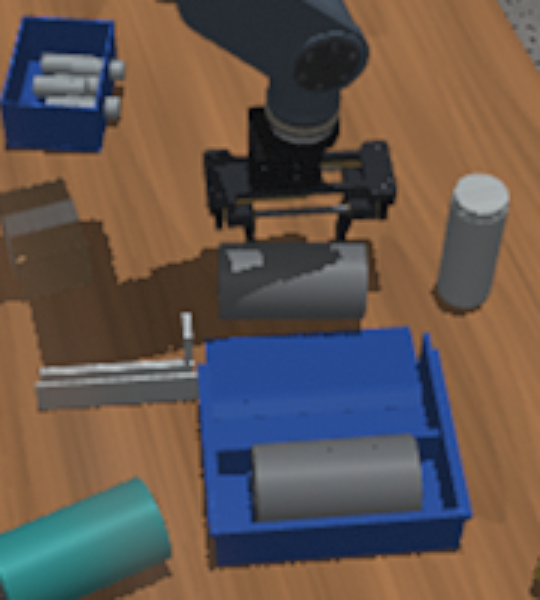

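View pics/top5.png

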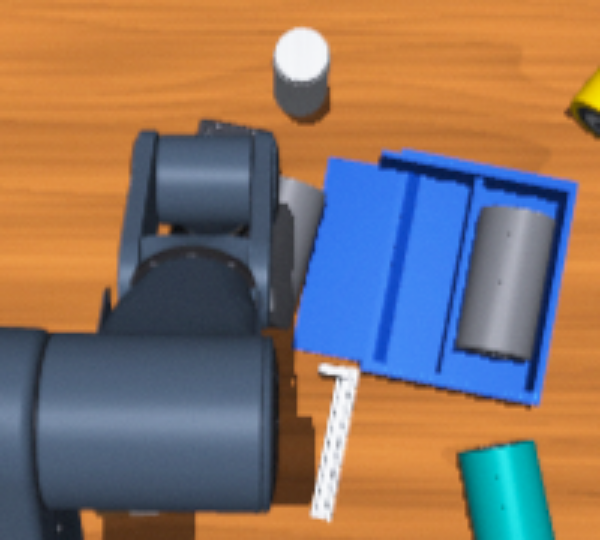

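```bash
python3 -c "
from h import *
print(tc(plane('top',(300,137),.15)),tc(plane('side',(349,185),.15)))"
```

```text
[-0.1338  0.1758  0.15  ] [-0.1277  0.1695  0.15  ]
```

arm_command --plan '[{"dx": 0,"dy": 0.3,"dz": 0,"twist": 0,"claw": 1},{"dx": 0,"dy": 0.6,"dz": 0,"twist": 0,"claw": 1},{"dx": 0,"dy": 0.9,"dz": 0,"twist": 0,"claw": 1},{"dx": 0,"dy": 1.2,"dz": 0,"twist": 0,"claw": 1},{"dx": 0,"dy": 1.5,"dz": 0,"twist": 0,"claw": 1},{"dx": 0,"dy": 1.8,"dz": 0,"twist": 0,"claw": 1},{"dx": 0,"dy": 2.1,"dz": 0,"twist": 0,"claw": 1},{"dx": 0,"dy": 2.4,"dz": 0,"twist": 0,"claw": 1}]'

```text
time_s: 6.6
position: [0.6055, 0.0829, 0.0334]
tcp_rot: [[0.983, -0.182, -0.006], [-0.182, -0.983, -0.003], [-0.006, 0.004, -1.0]]
force: [0.5, 0.4, -0.1]
opening: 1.001
```

arm_command --plan '[{"dx": 0,"dy": 0.3,"dz": 0,"twist": 0,"claw": 1},{"dx": 0,"dy": 0.6,"dz": 0,"twist": 0,"claw": 1},{"dx": 0,"dy": 0.9,"dz": 0,"twist": 0,"claw": 1},{"dx": 0,"dy": 1.2,"dz": 0,"twist": 0,"claw": 1},{"dx": 0,"dy": 1.5,"dz": 0,"twist": 0,"claw": 1},{"dx": 0,"dy": 1.8,"dz": 0,"twist": 0,"claw": 1},{"dx": 0,"dy": 2.1,"dz": 0,"twist": 0,"claw": 1},{"dx": 0,"dy": 2.4,"dz": 0,"twist": 0,"claw": 1}]'

```text
time_s: 7.27
position: [0.6022, 0.0616, 0.0347]
tcp_rot: [[0.982, -0.187, -0.004], [-0.187, -0.982, 0.002], [-0.004, -0.001, -1.0]]
force: [2.3, 13.1, 10.0]
opening: 0.997
```

```bash
python3 -c "
from h import *
goal([-.054,-.004,.038])
im=bot.capture('top')
cv2.imwrite(f'pics/top6.png',cv2.resize(im[120:300,200:400,::-1],None,fx=3,fy=3))
for n in('side',): cv2.imwrite(f'pics/{n}6.png',cv2.resize(bot.capture(n)[120:320,190:370,::-1],None,fx=3,fy=3))"
```

```text
t 7.2667 crate [-0.1354 -0.0024  0.0347] yaw -10.789916743547941 F [ 2.257  13.0619 10.0043] dxyz cm [-0.1127  8.1415 -0.3407] twist -0.35991674354794156
```

View pics/side6.png

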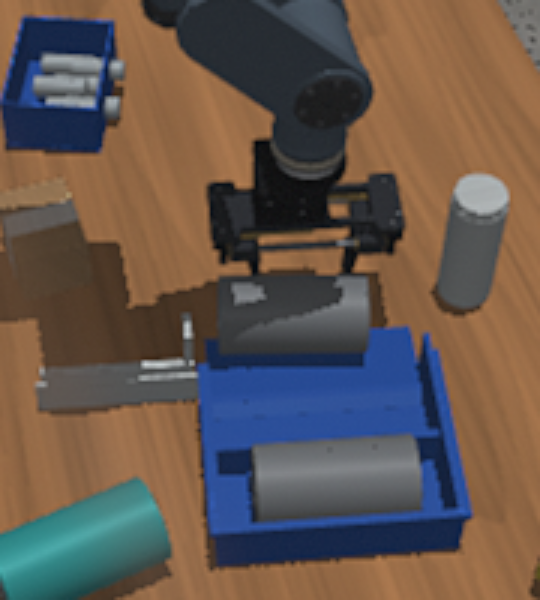

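View pics/top6.png

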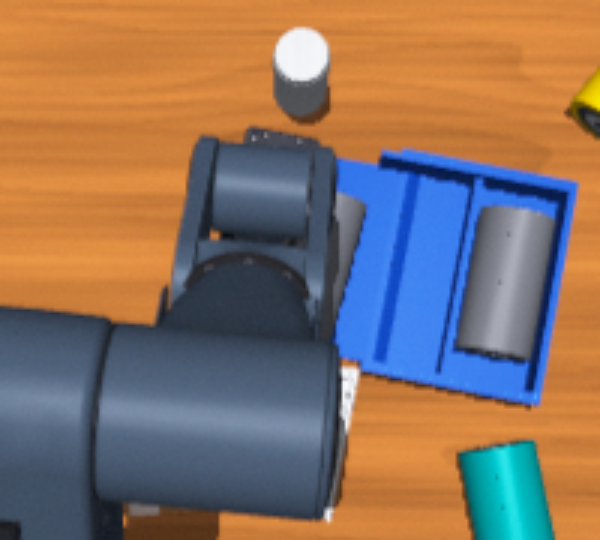

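Force has risen to 13 N back and 10 N up. The high finger friction is resisting the roll at the ramp foot. I'll ratchet instead: move the fingers up as fast as forward so they follow the roller's rising rear surface, then drop and repeat.

arm_command --plan '[{"dx": 0,"dy": 0.0,"dz": 0.3,"twist": -0.3,"claw": 1},{"dx": 0,"dy": 0.0,"dz": 0.8,"twist": -0.3,"claw": 1},{"dx": 0,"dy": 0.3,"dz": 0.5,"twist": -0.3,"claw": 1},{"dx": 0,"dy": 0.6,"dz": 0.2,"twist": -0.3,"claw": 1},{"dx": 0,"dy": 0.9,"dz": -0.1,"twist": -0.3,"claw": 1},{"dx": 0,"dy": 1.2,"dz": -0.4,"twist": -0.3,"claw": 1},{"dx": 0,"dy": 1.5,"dz": -0.7,"twist": -0.3,"claw": 1},{"dx": 0,"dy": 1.8,"dz": -1.0,"twist": -0.3,"claw": 1}]'

```text
time_s: 8.03
position: [0.5989, 0.0453, 0.0459]
tcp_rot: [[0.983, -0.183, -0.003], [-0.183, -0.983, 0.004], [-0.004, -0.003, -1.0]]
force: [1.2, 10.7, 8.3]
opening: 1.001
```

```bash
python3 -c "
from h import *
goal([-.054,-.004,.038])
for n in('side',): cv2.imwrite(f'pics/{n}7.png',cv2.resize(bot.capture(n)[120:320,190:370,::-1],None,fx=3,fy=3))"
```

```text
t 8.0333 crate [-0.1188 -0.0026  0.0459] yaw -10.55258562679789 F [ 1.1861 10.6529  8.3371] dxyz cm [-0.1219  6.4818  0.7657] twist -0.12258562679789087
```

View pics/side7.png

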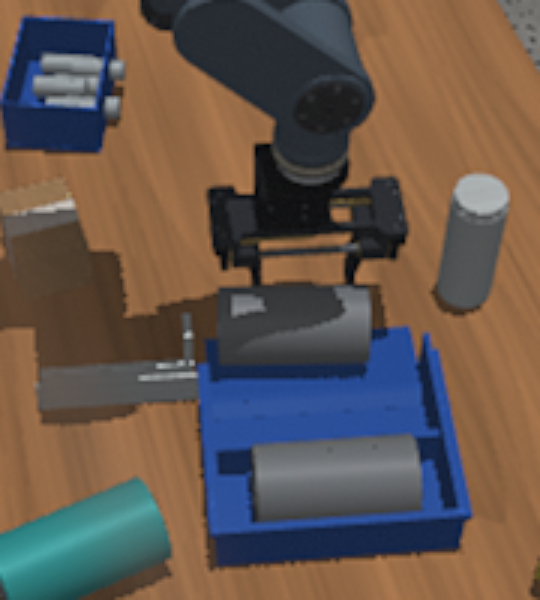

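arm_command --plan '[{"dx": 0,"dy": -0.1,"dz": 0.7,"twist": 0,"claw": 1},{"dx": 0,"dy": -0.1,"dz": 1.4,"twist": 0,"claw": 1},{"dx": 0,"dy": 0.2,"dz": 1.2,"twist": 0,"claw": 1},{"dx": 0,"dy": 0.5,"dz": 0.8,"twist": 0,"claw": 1},{"dx": 0,"dy": 0.8,"dz": 0.4,"twist": 0,"claw": 1},{"dx": 0,"dy": 1.1,"dz": 0,"twist": 0,"claw": 1},{"dx": 0,"dy": 1.4,"dz": -0.2,"twist": 0,"claw": 1},{"dx": 0,"dy": 1.7,"dz": -0.2,"twist": 0,"claw": 1}]'

```text
time_s: 8.75
position: [0.5964, 0.0307, 0.0502]
tcp_rot: [[0.982, -0.188, -0.001], [-0.188, -0.982, 0.009], [-0.003, -0.009, -1.0]]
force: [0.2, 17.5, 16.6]
opening: 1.004
```

```bash
python3 -c "
from h import *
goal([-.054,-.004,.038])"
```

```text
t 8.75 crate [-0.104  -0.0024  0.0502] yaw -10.850228042452684 F [ 0.1592 17.5443 16.5527] dxyz cm [-0.116   5.0098  1.1785] twist -0.42022804245268475
```

arm_command --plan '[{"dx": 0,"dy": -0.3,"dz": 0.6,"twist": -0.3,"claw": 1},{"dx": 0,"dy": -0.3,"dz": 1.3,"twist": -0.4,"claw": 1},{"dx": 0,"dy": -0.3,"dz": 1.9,"twist": -0.4,"claw": 1},{"dx": 0,"dy": -0.1,"dz": 1.9,"twist": -0.4,"claw": 1},{"dx": 0,"dy": 0.2,"dz": 1.7,"twist": -0.4,"claw": 1},{"dx": 0,"dy": 0.5,"dz": 1.5,"twist": -0.4,"claw": 1},{"dx": 0,"dy": 0.8,"dz": 1.3,"twist": -0.4,"claw": 1},{"dx": 0,"dy": 1.1,"dz": 1.1,"twist": -0.4,"claw": 1}]'

```text
time_s: 9.42
position: [0.5979, 0.0322, 0.0457]
tcp_rot: [[0.98, -0.199, 0.008], [-0.199, -0.979, 0.03], [0.002, -0.031, -1.0]]
force: [3.3, 41.6, 39.1]
opening: 0.999
```

```bash
python3 -c "
from h import *
goal([-.054,-.004,.038])
for n in('side',): cv2.imwrite(f'pics/{n}8.png',cv2.resize(bot.capture(n)[120:320,190:370,::-1],None,fx=3,fy=3))"
```

```text
t 9.4167 crate [-0.1057 -0.0013  0.0457] yaw -11.505227778912197 F [ 3.3074 41.6159 39.056 ] dxyz cm [-0.1776  5.1952  0.6152] twist -1.075227778912197
```

View pics/side8.png

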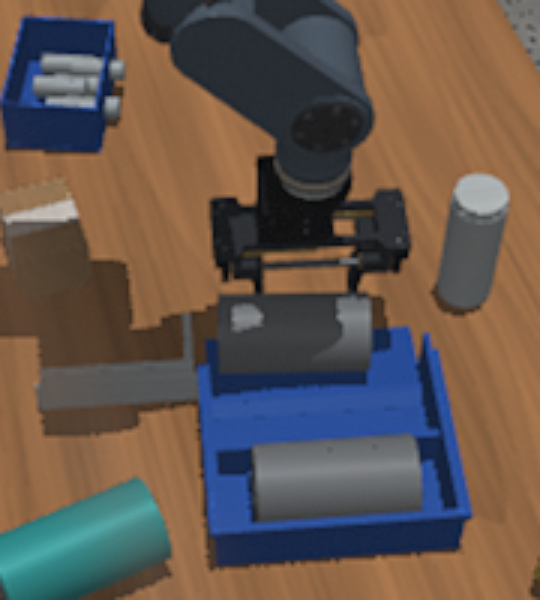

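Wedged: the tips ended up above the roller's equator, with 42 N on the wrist. I'll relieve it by backing down and lowering together, then push with the tips well below the equator.

arm_command --plan '[{"dx": 0,"dy": -0.7,"dz": 0.0,"twist": -1,"claw": 1},{"dx": 0,"dy": -1.2,"dz": 0.2,"twist": -1,"claw": 1},{"dx": 0,"dy": -1.6,"dz": 0.6,"twist": -1,"claw": 1},{"dx": 0,"dy": -2.0,"dz": 1.0,"twist": -1,"claw": 1},{"dx": 0,"dy": -2.4,"dz": 1.3,"twist": -1,"claw": 1},{"dx": 0,"dy": -2.6,"dz": 1.5,"twist": -1,"claw": 1},{"dx": 0,"dy": -2.6,"dz": 1.5,"twist": -1,"claw": 1}]'

```text
time_s: 10.05
position: [0.6044, 0.0577, 0.031]
tcp_rot: [[0.983, -0.184, 0.01], [-0.184, -0.982, 0.03], [0.004, -0.031, -1.0]]
force: [2.7, 5.2, 4.6]
opening: 1.0
```

```bash
python3 -c "
from h import *
goal([-.054,-.004,.038])
for n in('side',): cv2.imwrite(f'pics/{n}9.png',cv2.resize(bot.capture(n)[120:320,190:370,::-1],None,fx=3,fy=3))
cv2.imwrite('pics/w9.png',bot.capture('wrist')[:,:,::-1])"
```

```text
t 10.05 crate [-0.132   0.0006  0.031 ] yaw -10.606746087172445 F [2.6823 5.2136 4.5733] dxyz cm [-0.429   7.7776 -0.9462] twist -0.1767460871724449
```

View pics/side9.png

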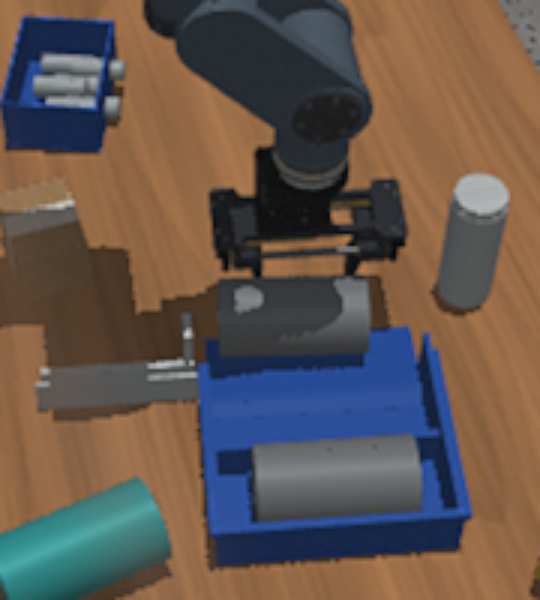

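View pics/w9.png

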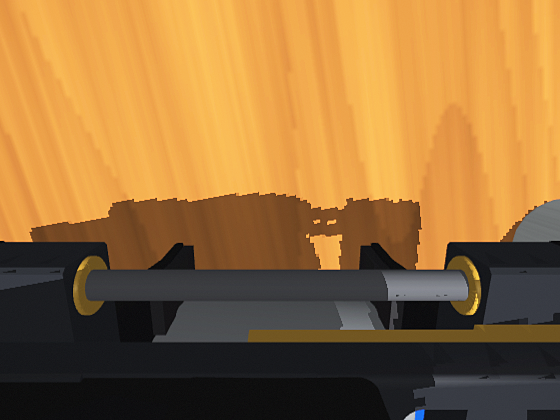

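arm_command --plan '[{"dx": -0.1,"dy": 0.3,"dz": 0,"twist": 0,"claw": 1},{"dx": -0.1,"dy": 0.6,"dz": 0,"twist": 0,"claw": 1},{"dx": -0.2,"dy": 0.9,"dz": 0,"twist": 0,"claw": 1},{"dx": -0.2,"dy": 1.2,"dz": 0,"twist": 0,"claw": 1},{"dx": -0.2,"dy": 1.5,"dz": 0,"twist": 0,"claw": 1},{"dx": -0.2,"dy": 1.8,"dz": 0,"twist": 0,"claw": 1}]'

```text
time_s: 10.65
position: [0.6033, 0.0512, 0.0358]
tcp_rot: [[0.979, -0.205, 0.019], [-0.206, -0.977, 0.051], [0.008, -0.054, -0.999]]
force: [5.9, 44.8, 40.6]
opening: 1.001
```

```bash
python3 -c "
from h import *
goal([-.054,-.004,.036])"
```

```text
t 10.65 crate [-0.1254  0.0006  0.0358] yaw -11.886227002186457 F [ 5.8836 44.8207 40.6167] dxyz cm [-0.2821  7.1329 -0.4077] twist -1.4562270021864574
```

It jams again at 45 N. Each call restarts from the deflected pose, so the tool has picked up about 3° of lean with the tops forward, and that makes the jam worse. I'll back off, take the lean out by dragging the fingertips lightly along the desk, then push again.

arm_command --plan '[{"dx": 0,"dy": -0.6,"dz": 0.0,"twist": -1.4,"claw": 1},{"dx": 0,"dy": -1.0,"dz": 0.1,"twist": -1.4,"claw": 1},{"dx": 0,"dy": -1.5,"dz": 0.3,"twist": -1.4,"claw": 1},{"dx": 0,"dy": -2.2,"dz": 0.5,"twist": -1.4,"claw": 1},{"dx": 0,"dy": -3.2,"dz": 0.5,"twist": -1.4,"claw": 1},{"dx": 0,"dy": -4.2,"dz": 0.5,"twist": -1.4,"claw": 1},{"dx": 0,"dy": -5.5,"dz": 0.5,"twist": -1.4,"claw": 1},{"dx": 0,"dy": -6.5,"dz": 0.5,"twist": -1.4,"claw": 1}]'

```text
time_s: 11.32
position: [0.6169, 0.1161, 0.0339]
tcp_rot: [[0.983, -0.181, 0.018], [-0.182, -0.982, 0.051], [0.009, -0.053, -0.999]]
force: [-0.2, -0.2, 0.3]
opening: 1.003
```

```bash
python3 -c "
from h import *
goal([-.054,-.004,.036])
print(bot.read_state()['tcp_rot'])
for n in('side',): cv2.imwrite(f'pics/{n}10.png',cv2.resize(bot.capture(n)[120:320,190:370,::-1],None,fx=3,fy=3))"
```

```text
t 11.3167 crate [-0.1916  0.0022  0.0339] yaw -10.487329759546006 F [-0.203  -0.2035  0.3185] dxyz cm [-0.6067 13.7315 -0.9507] twist -0.05732975954600583
[[ 0.9833 -0.1813  0.0182]
 [-0.182  -0.982   0.0508]
 [ 0.0087 -0.0533 -0.9985]]
```

View pics/side10.png

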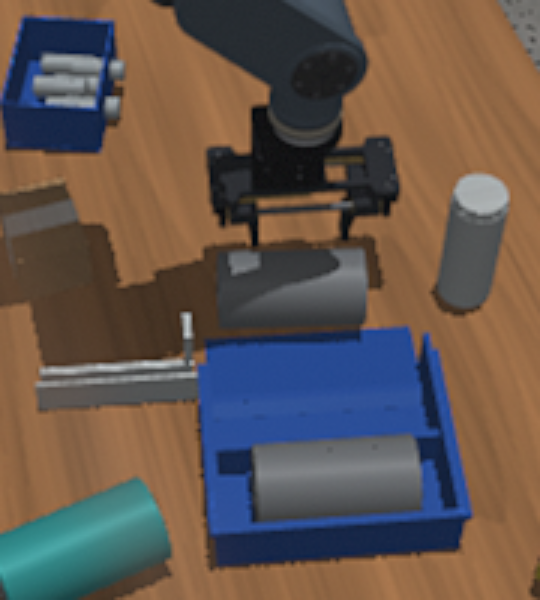

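arm_command --plan '[{"dx": 0,"dy": -1.5,"dz": 0.0,"twist": 0,"claw": 1},{"dx": 0,"dy": -3.5,"dz": 0.0,"twist": 0,"claw": 1},{"dx": 0,"dy": -5.5,"dz": 0.0,"twist": 0,"claw": 1},{"dx": 0,"dy": -7.5,"dz": 0.5,"twist": 0,"claw": 1},{"dx": 0,"dy": -8.5,"dz": 1.3,"twist": 0,"claw": 1},{"dx": 0,"dy": -9,"dz": 2.2,"twist": 0,"claw": 1},{"dx": 0,"dy": -9,"dz": 3.0,"twist": 0,"claw": 1},{"dx": 0,"dy": -9,"dz": 3.3,"twist": 0,"claw": 1}]'

```text
time_s: 12.03
position: [0.6326, 0.2074, 0.004]
tcp_rot: [[0.984, -0.18, 0.016], [-0.18, -0.982, 0.051], [0.006, -0.053, -0.999]]
force: [-0.6, -0.5, -0.5]
opening: 1.001
```

```bash
python3 -c "
from h import *
goal([-.3,-.004,.0])
for n in('side',): cv2.imwrite(f'pics/{n}11.png',cv2.resize(bot.capture(n)[120:320,190:370,::-1],None,fx=3,fy=3))"
```

```text
t 12.0333 crate [-0.2844  0.0012  0.004 ] yaw -10.374923037528648 F [-0.5973 -0.4708 -0.4713] dxyz cm [-0.5203 -1.5418  0.4786] twist 0.055076962471352076
```

View pics/side11.png

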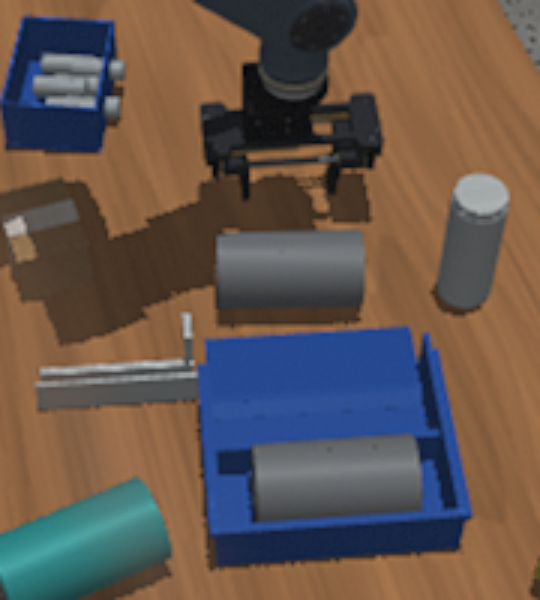

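arm_command --plan '[{"dx": 0,"dy": 0,"dz": 0.3,"twist": 0,"claw": 1},{"dx": 0,"dy": 0,"dz": 0.6,"twist": 0,"claw": 1},{"dx": 0,"dy": -0.3,"dz": 0.8,"twist": 0,"claw": 1},{"dx": 0,"dy": -0.6,"dz": 0.8,"twist": 0,"claw": 1},{"dx": 0,"dy": -0.9,"dz": 0.8,"twist": 0,"claw": 1},{"dx": 0,"dy": -1.2,"dz": 0.8,"twist": 0,"claw": 1}]'

```text
time_s: 12.58
position: [0.6349, 0.2123, 0.0006]
tcp_rot: [[0.985, -0.175, 0.013], [-0.175, -0.984, 0.041], [0.006, -0.043, -0.999]]
force: [-4.6, -17.1, 22.0]
opening: 1.002
```

arm_command --plan '[{"dx": 0,"dy": -0.4,"dz": 0.4,"twist": 0,"claw": 1},{"dx": 0,"dy": -0.8,"dz": 0.7,"twist": 0,"claw": 1},{"dx": 0,"dy": -1.2,"dz": 0.8,"twist": 0,"claw": 1},{"dx": 0,"dy": -1.6,"dz": 0.8,"twist": 0,"claw": 1}]'

```text
time_s: 12.92
position: [0.6369, 0.2169, 0.0003]
tcp_rot: [[0.986, -0.167, 0.008], [-0.167, -0.986, 0.024], [0.004, -0.025, -1.0]]
force: [-8.4, -28.9, 38.3]
opening: 1.002
```

arm_command --plan '[{"dx": 0,"dy": -0.4,"dz": 0.4,"twist": 0,"claw": 1},{"dx": 0,"dy": -0.8,"dz": 0.7,"twist": 0,"claw": 1},{"dx": 0,"dy": -1.2,"dz": 0.8,"twist": 0,"claw": 1},{"dx": 0,"dy": -1.6,"dz": 0.8,"twist": 0,"claw": 1}]'

```text
time_s: 13.25
position: [0.6396, 0.2208, 0.0003]
tcp_rot: [[0.987, -0.16, 0.004], [-0.16, -0.987, 0.007], [0.003, -0.007, -1.0]]
force: [-7.6, -30.3, 39.1]
opening: 0.999
```

arm_command --plan '[{"dx": 0,"dy": -0.4,"dz": 0.4,"twist": 0.6,"claw": 1},{"dx": 0,"dy": -0.8,"dz": 0.7,"twist": 1.2,"claw": 1},{"dx": 0,"dy": -1.2,"dz": 0.7,"twist": 1.2,"claw": 1},{"dx": 0,"dy": -1.6,"dz": 0.7,"twist": 1.2,"claw": 1}]'

```text
time_s: 13.58
position: [0.6434, 0.2259, 0.0003]
tcp_rot: [[0.985, -0.172, 0.002], [-0.172, -0.985, -0.009], [0.004, 0.009, -1.0]]
force: [-4.3, -25.1, 35.2]
opening: 1.002
```

arm_command --plan '[{"dx": 0,"dy": -0.4,"dz": 0.4,"twist": 0.6,"claw": 1},{"dx": 0,"dy": -0.8,"dz": 0.7,"twist": 1.2,"claw": 1},{"dx": 0,"dy": -1.2,"dz": 0.7,"twist": 1.2,"claw": 1},{"dx": 0,"dy": -1.6,"dz": 0.7,"twist": 1.2,"claw": 1}]'

```text
time_s: 13.92
position: [0.6461, 0.2306, 0.0003]
tcp_rot: [[0.982, -0.186, -0.002], [-0.186, -0.982, -0.027], [0.003, 0.026, -1.0]]
force: [-7.4, -26.3, 37.0]
opening: 1.0
```

arm_command --plan '[{"dx": 0,"dy": -0.4,"dz": 0.4,"twist": 0.6,"claw": 1},{"dx": 0,"dy": -0.8,"dz": 0.7,"twist": 1.2,"claw": 1},{"dx": 0,"dy": -1.2,"dz": 0.7,"twist": 1.2,"claw": 1},{"dx": 0,"dy": -1.6,"dz": 0.7,"twist": 1.2,"claw": 1}]'

```text
time_s: 14.25
position: [0.6487, 0.2346, 0.0004]
tcp_rot: [[0.979, -0.201, -0.007], [-0.202, -0.978, -0.045], [0.002, 0.045, -0.999]]
force: [-9.6, -28.4, 38.4]
opening: 0.998
```

The lean is now in the useful direction (tips forward, 2.6°). Two more strokes for margin.

arm_command --plan '[{"dx": 0,"dy": -0.4,"dz": 0.4,"twist": 0,"claw": 1},{"dx": 0,"dy": -0.8,"dz": 0.7,"twist": 0,"claw": 1},{"dx": 0,"dy": -1.2,"dz": 0.7,"twist": 0,"claw": 1},{"dx": 0,"dy": -1.6,"dz": 0.7,"twist": 0,"claw": 1}]'

```text
time_s: 14.58
position: [0.6515, 0.2378, 0.0004]
tcp_rot: [[0.98, -0.197, -0.012], [-0.198, -0.978, -0.064], [0.001, 0.065, -0.998]]
force: [-10.1, -30.8, 38.6]
opening: 1.001
```

arm_command --plan '[{"dx": 0,"dy": -0.4,"dz": 0.4,"twist": 0,"claw": 1},{"dx": 0,"dy": -0.8,"dz": 0.7,"twist": 0,"claw": 1},{"dx": 0,"dy": -1.2,"dz": 0.7,"twist": 0,"claw": 1},{"dx": 0,"dy": -1.6,"dz": 0.7,"twist": 0,"claw": 1}]'

```text
time_s: 14.92
position: [0.6547, 0.2409, 0.0006]
tcp_rot: [[0.981, -0.194, -0.017], [-0.195, -0.977, -0.084], [-0.0, 0.085, -0.996]]
force: [-9.3, -28.5, 39.6]
opening: 0.999
```

arm_command --plan '[{"dx": -0.2,"dy": 0,"dz": -0.7,"twist": 0,"claw": 1},{"dx": -0.5,"dy": 0,"dz": -1.4,"twist": 0,"claw": 1},{"dx": -0.8,"dy": 0,"dz": -1.8,"twist": 0,"claw": 1},{"dx": -0.9,"dy": 0,"dz": -1.8,"twist": 0,"claw": 1}]'

```text
time_s: 15.25
position: [0.646, 0.2447, 0.019]
tcp_rot: [[0.981, -0.195, -0.016], [-0.196, -0.977, -0.082], [0.0, 0.084, -0.996]]
force: [0.1, 0.9, 0.4]
opening: 0.997
```

```bash
python3 -c "
from h import *
goal([-.27,-.004,.024])
print(bot.read_state()['tcp_rot'])
im=bot.capture('top')
cv2.imwrite(f'pics/top12.png',cv2.resize(im[120:300,200:400,::-1],None,fx=3,fy=3))
P=edge(im,box=(255,165,310,240));print(P[5::5]*1000)
for n in('side',): cv2.imwrite(f'pics/{n}12.png',cv2.resize(bot.capture(n)[120:320,190:370,::-1],None,fx=3,fy=3))"
```

```text
t 15.25 crate [-0.3234  0.0076  0.019 ] yaw -11.276515090873865 F [0.1111 0.921  0.3869] dxyz cm [-1.0814  5.3793 -0.0487] twist -0.846515090873865
[[ 0.9807 -0.1949 -0.016 ]
 [-0.1955 -0.9772 -0.0825]
 [ 0.0004  0.084  -0.9965]]
[[-108.3788   60.7334]
 [ -99.1097   46.183 ]
 [ -99.1729   29.8589]
 [-102.3348   12.9714]
 [-102.3938   -3.2702]
 [-102.4527  -19.4708]
 [-102.5114  -35.6306]
 [-105.6534  -52.3542]
 [-105.7079  -68.4328]
 [-105.7624  -84.471 ]]
```

View pics/side12.png

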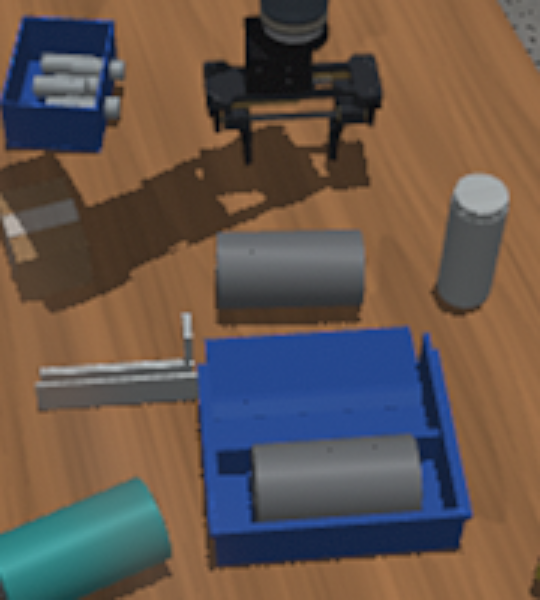

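View pics/top12.png

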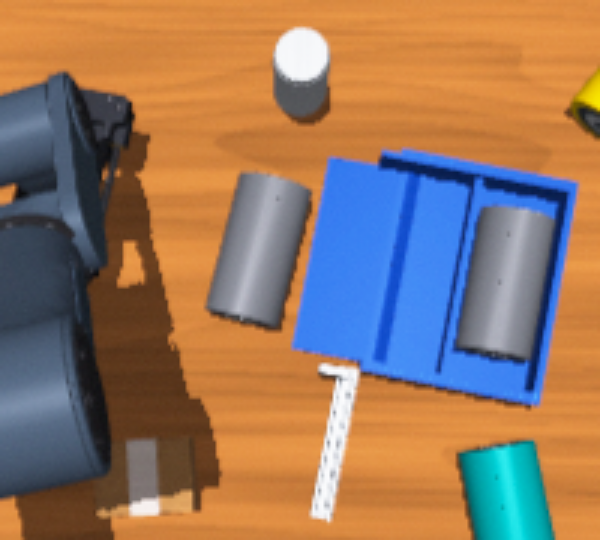

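arm_command --plan '[{"dx": -0.3,"dy": 1.5,"dz": 0,"twist": -0.4,"claw": 1},{"dx": -0.6,"dy": 3.5,"dz": 0.1,"twist": -0.8,"claw": 1},{"dx": -0.9,"dy": 5.5,"dz": 0.2,"twist": -0.8,"claw": 1},{"dx": -1.2,"dy": 7.5,"dz": 0.3,"twist": -0.8,"claw": 1},{"dx": -1.4,"dy": 9.5,"dz": 0.4,"twist": -0.8,"claw": 1},{"dx": -1.4,"dy": 11,"dz": 0.4,"twist": -0.8,"claw": 1},{"dx": -1.4,"dy": 11.5,"dz": 0.4,"twist": -0.8,"claw": 1},{"dx": -1.4,"dy": 11.8,"dz": 0.4,"twist": -0.8,"claw": 1}]'

```text
time_s: 16.02
position: [0.6085, 0.1314, 0.0231]
tcp_rot: [[0.983, -0.181, -0.019], [-0.182, -0.98, -0.083], [-0.003, 0.085, -0.996]]
force: [-0.4, 0.3, 0.2]
opening: 1.001
```

arm_command --plan '[{"dx": 0,"dy": 0.3,"dz": 0,"twist": 0,"claw": 1},{"dx": 0,"dy": 0.6,"dz": 0,"twist": 0,"claw": 1},{"dx": 0,"dy": 0.9,"dz": 0,"twist": 0,"claw": 1},{"dx": 0,"dy": 1.2,"dz": 0.1,"twist": 0,"claw": 1},{"dx": 0,"dy": 1.5,"dz": 0.1,"twist": 0,"claw": 1},{"dx": 0,"dy": 1.8,"dz": 0.1,"twist": 0,"claw": 1},{"dx": 0,"dy": 2.1,"dz": 0.1,"twist": 0,"claw": 1},{"dx": 0,"dy": 2.4,"dz": 0.1,"twist": 0,"claw": 1}]'

```text
time_s: 16.68
position: [0.6039, 0.1074, 0.0241]
tcp_rot: [[0.983, -0.181, -0.019], [-0.182, -0.98, -0.083], [-0.004, 0.086, -0.996]]
force: [0.4, 0.1, -0.1]
opening: 1.0
```

```bash
python3 -c "
from h import *
goal([-.054,-.008,.034])"
```

```text
t 16.6833 crate [-0.1808 -0.0089  0.0241] yaw -10.458930359271346 F [ 0.4273  0.0829 -0.1461] dxyz cm [ 0.0969 12.7192  0.096 ] twist -0.028930359271345907
```

arm_command --plan '[{"dx": 0,"dy": 0.3,"dz": 0,"twist": 0,"claw": 1},{"dx": 0,"dy": 0.6,"dz": 0,"twist": 0,"claw": 1},{"dx": 0,"dy": 0.9,"dz": 0,"twist": 0,"claw": 1},{"dx": 0,"dy": 1.2,"dz": 0,"twist": 0,"claw": 1},{"dx": 0,"dy": 1.5,"dz": 0,"twist": 0,"claw": 1},{"dx": 0,"dy": 1.8,"dz": 0,"twist": 0,"claw": 1},{"dx": 0,"dy": 2.1,"dz": 0,"twist": 0,"claw": 1},{"dx": 0,"dy": 2.4,"dz": 0,"twist": 0,"claw": 1}]'

```text
time_s: 17.35
position: [0.5995, 0.0837, 0.0262]
tcp_rot: [[0.983, -0.18, -0.019], [-0.181, -0.98, -0.083], [-0.004, 0.086, -0.996]]
force: [0.6, 0.9, -0.7]
opening: 1.003
```

arm_command --plan '[{"dx": 0,"dy": 0.3,"dz": 0,"twist": 0,"claw": 1},{"dx": 0,"dy": 0.6,"dz": 0,"twist": 0,"claw": 1},{"dx": 0,"dy": 0.9,"dz": 0,"twist": 0,"claw": 1},{"dx": 0,"dy": 1.2,"dz": 0,"twist": 0,"claw": 1},{"dx": 0,"dy": 1.5,"dz": 0,"twist": 0,"claw": 1},{"dx": 0,"dy": 1.8,"dz": 0,"twist": 0,"claw": 1},{"dx": 0,"dy": 2.1,"dz": 0,"twist": 0,"claw": 1},{"dx": 0,"dy": 2.4,"dz": 0,"twist": 0,"claw": 1}]'

```text
time_s: 18.02
position: [0.5962, 0.0616, 0.029]
tcp_rot: [[0.983, -0.184, -0.017], [-0.184, -0.98, -0.08], [-0.001, 0.082, -0.997]]
force: [1.6, 8.4, 5.7]
opening: 1.0
```

```bash
python3 -c "
from h import *
goal([-.054,-.008,.034])
for n in('side',): cv2.imwrite(f'pics/{n}13.png',cv2.resize(bot.capture(n)[120:320,190:370,::-1],None,fx=3,fy=3))"
```

```text
t 18.0167 crate [-0.1344 -0.0083  0.029 ] yaw -10.624602925734292 F [1.5892 8.3772 5.6788] dxyz cm [0.0537 8.0511 0.158 ] twist -0.1946029257342925
```

View pics/side13.png

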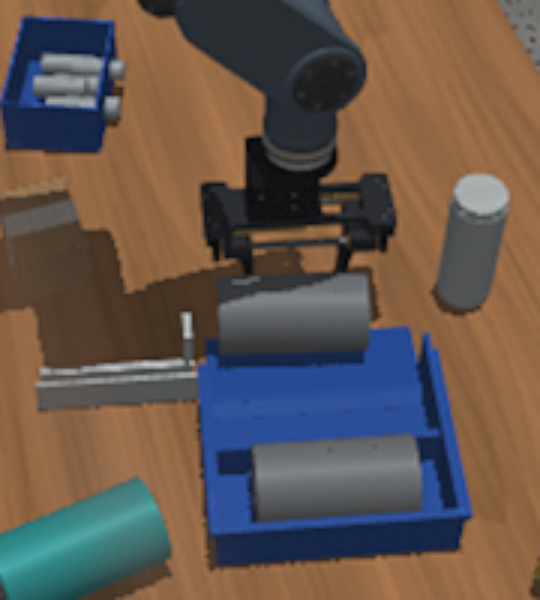

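arm_command --plan '[{"dx": 0,"dy": 0.4,"dz": 0,"twist": 0,"claw": 1},{"dx": 0,"dy": 0.7,"dz": 0,"twist": 0,"claw": 1},{"dx": 0,"dy": 1.0,"dz": 0,"twist": 0,"claw": 1},{"dx": 0,"dy": 1.3,"dz": 0,"twist": 0,"claw": 1},{"dx": 0,"dy": 1.6,"dz": 0,"twist": 0,"claw": 1},{"dx": 0,"dy": 1.9,"dz": 0.1,"twist": 0,"claw": 1},{"dx": 0,"dy": 2.2,"dz": 0.1,"twist": 0,"claw": 1},{"dx": 0,"dy": 2.5,"dz": 0.1,"twist": 0,"claw": 1}]'

```text
time_s: 18.73
position: [0.5925, 0.0375, 0.0309]
tcp_rot: [[0.983, -0.184, -0.014], [-0.185, -0.98, -0.079], [0.001, 0.081, -0.997]]
force: [0.7, 8.2, 6.3]
opening: 1.0
```

```bash
python3 -c "
from h import *
goal([-.054,-.008,.034])"
```

```text
t 18.7333 crate [-0.11   -0.0075  0.0309] yaw -10.662684336557101 F [0.6971 8.1715 6.3487] dxyz cm [-0.0275  5.6031  0.1441] twist -0.2326843365571012
```

Steady at 8 N now, so the lean works. Continuing up the ramp.

arm_command --plan '[{"dx": 0,"dy": 0.4,"dz": 0,"twist": 0,"claw": 1},{"dx": 0,"dy": 0.7,"dz": 0,"twist": 0,"claw": 1},{"dx": 0,"dy": 1.0,"dz": 0,"twist": 0,"claw": 1},{"dx": 0,"dy": 1.3,"dz": 0,"twist": 0,"claw": 1},{"dx": 0,"dy": 1.6,"dz": 0,"twist": 0,"claw": 1},{"dx": 0,"dy": 1.9,"dz": 0,"twist": 0,"claw": 1},{"dx": 0,"dy": 2.2,"dz": 0,"twist": 0,"claw": 1},{"dx": 0,"dy": 2.5,"dz": 0,"twist": 0,"claw": 1}]'

```text
time_s: 19.4
position: [0.5889, 0.0144, 0.0338]
tcp_rot: [[0.982, -0.187, -0.012], [-0.187, -0.979, -0.077], [0.003, 0.078, -0.997]]
force: [0.9, 7.8, 5.1]
opening: 0.997
```

```bash
python3 -c "
from h import *
goal([-.054,-.008,.034])
for n in('side',): cv2.imwrite(f'pics/{n}14.png',cv2.resize(bot.capture(n)[120:320,190:370,::-1],None,fx=3,fy=3))"
```

```text
t 19.4 crate [-0.0866 -0.0069  0.0338] yaw -10.789652105479272 F [0.9315 7.7727 5.1438] dxyz cm [-0.089   3.2525  0.2295] twist -0.35965210547927207
```

View pics/side14.png

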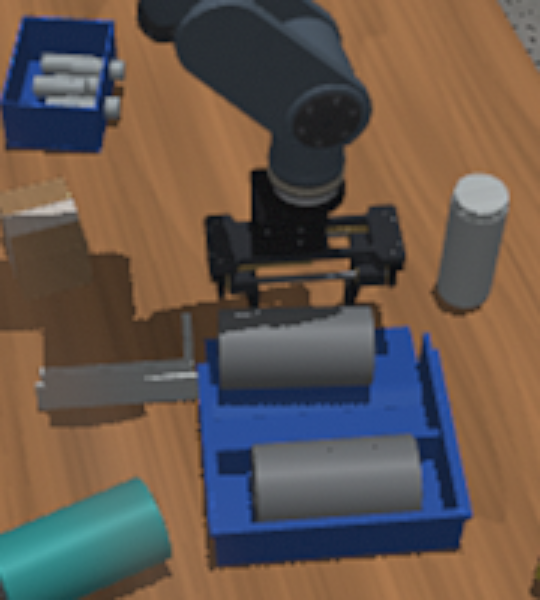

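arm_command --plan '[{"dx": 0,"dy": 0.4,"dz": 0,"twist": -0.2,"claw": 1},{"dx": 0,"dy": 0.7,"dz": 0,"twist": -0.3,"claw": 1},{"dx": 0,"dy": 1.0,"dz": 0,"twist": -0.3,"claw": 1},{"dx": 0,"dy": 1.3,"dz": 0,"twist": -0.3,"claw": 1},{"dx": 0,"dy": 1.6,"dz": 0,"twist": -0.3,"claw": 1},{"dx": 0,"dy": 1.9,"dz": 0,"twist": -0.3,"claw": 1},{"dx": 0,"dy": 2.2,"dz": 0,"twist": -0.3,"claw": 1},{"dx": 0,"dy": 2.5,"dz": 0,"twist": -0.3,"claw": 1}]'

```text
time_s: 20.12
position: [0.5844, -0.0103, 0.0362]
tcp_rot: [[0.983, -0.182, -0.011], [-0.182, -0.98, -0.077], [0.003, 0.078, -0.997]]
force: [0.4, 4.5, 2.8]
opening: 1.001
```

```bash
python3 -c "
from h import *
goal([-.054,-.008,.034])
for n in('side',): cv2.imwrite(f'pics/{n}15.png',cv2.resize(bot.capture(n)[120:320,190:370,::-1],None,fx=3,fy=3))"
```

```text
t 20.1167 crate [-0.0615 -0.0068  0.0362] yaw -10.476438884414932 F [0.3748 4.4534 2.812 ] dxyz cm [-0.1174  0.7325  0.2768] twist -0.0464388844149326
```

View pics/side15.png

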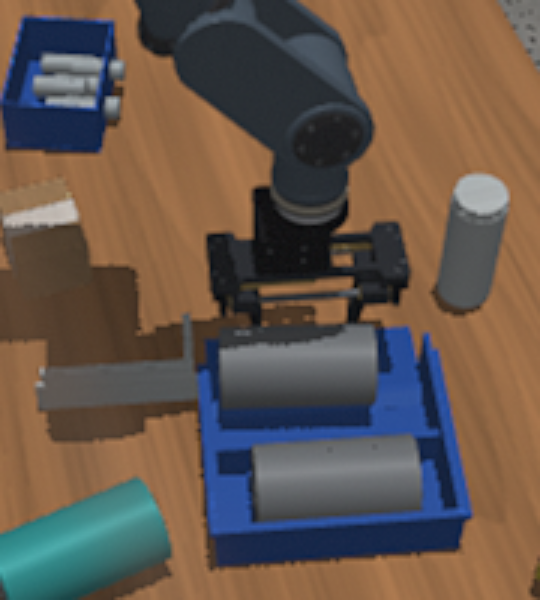

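arm_command --plan '[{"dx": 0,"dy": 0.3,"dz": 0,"twist": 0,"claw": 1},{"dx": 0,"dy": 0.5,"dz": 0,"twist": 0,"claw": 1},{"dx": 0,"dy": 0.7,"dz": 0,"twist": 0,"claw": 1},{"dx": 0,"dy": 0.9,"dz": 0,"twist": 0,"claw": 1},{"dx": 0,"dy": 1.1,"dz": 0,"twist": 0,"claw": 1},{"dx": 0,"dy": 1.3,"dz": 0,"twist": 0,"claw": 1},{"dx": 0,"dy": 1.5,"dz": 0,"twist": 0,"claw": 1},{"dx": 0,"dy": 1.7,"dz": 0,"twist": 0,"claw": 1}]'

```text
time_s: 20.83
position: [0.5809, -0.0284, 0.0374]
tcp_rot: [[0.984, -0.18, -0.012], [-0.18, -0.98, -0.079], [0.003, 0.08, -0.997]]
force: [-0.2, 0.3, -0.4]
opening: 1.001
```

```bash
python3 -c "
from h import *
goal([-.026,-.008,.038])
for n in('side',): cv2.imwrite(f'pics/{n}16.png',cv2.resize(bot.capture(n)[120:320,190:370,::-1],None,fx=3,fy=3))"
```

```text
t 20.8333 crate [-0.043  -0.007   0.0374] yaw -10.386995827858021 F [-0.2049  0.3022 -0.4211] dxyz cm [-0.1048  1.7034  0.0725] twist 0.043004172141978714
```

View pics/side16.png

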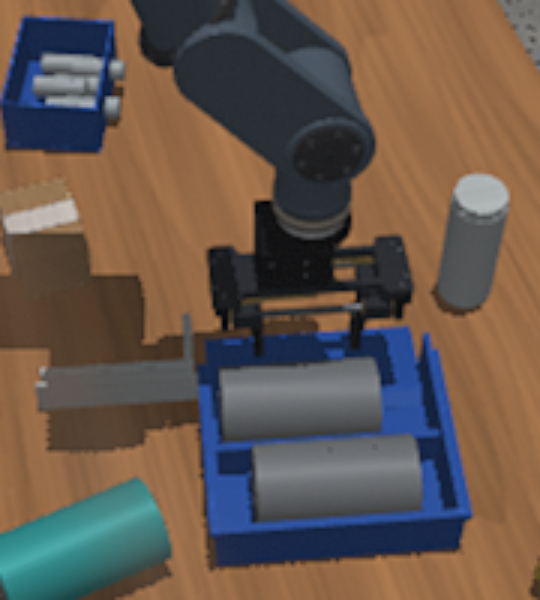

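The roller has dropped over the ridge into the front bay. Now I'll back off, rise, close the fingers and move round to the gate's -y side.

arm_command --plan '[{"dx": 0,"dy": -1.2,"dz": 0,"twist": 0,"claw": 1},{"dx": 0,"dy": -2.5,"dz": -1.5,"twist": 0,"claw": 1},{"dx": 0,"dy": -3,"dz": -4.5,"twist": 0,"claw": 0},{"dx": -1,"dy": -3,"dz": -8,"twist": 0,"claw": 0},{"dx": -4,"dy": -3,"dz": -11,"twist": 0,"claw": 0},{"dx": -8,"dy": -2,"dz": -11.5,"twist": 0,"claw": 0},{"dx": -12,"dy": -1,"dz": -11.5,"twist": 0,"claw": 0},{"dx": -15.5,"dy": 0,"dz": -11.5,"twist": 0,"claw": 0}]'

```text
time_s: 21.55
position: [0.4275, 0.0096, 0.1524]
tcp_rot: [[0.984, -0.179, -0.011], [-0.179, -0.981, -0.079], [0.003, 0.08, -0.997]]
force: [0.3, -1.0, -1.0]
opening: 0.631
```

```bash
python3 -c "
from h import *
for n,uv in(('side',(252.25,225)),('top',(312.5,243.25))): print(tc(plane(n,uv,.088)))
goal([-.037,-.17,.06])
for n in('side','top'):
  im=bot.capture(n);cv2.imwrite(f'pics/{n}17.png',im[:,:,::-1])
s=cv2.imread('pics/side17.png');t=cv2.imread('pics/top17.png')
cv2.imwrite('pics/s17c.png',cv2.resize(s[170:320,190:370],None,fx=4,fy=4));cv2.imwrite('pics/t17c.png',cv2.resize(t[150:300,225:405],None,fx=4,fy=4))
"
```

```text
[-0.0503 -0.1232  0.088 ]
[-0.0361 -0.124   0.088 ]
t 21.55 crate [-0.0526 -0.1647  0.1524] yaw -10.304161866176266 F [ 0.3296 -1.0074 -1.0376] dxyz cm [-0.5657  0.8214  9.3373] twist 0.1258381338237342
```

View pics/s17c.png

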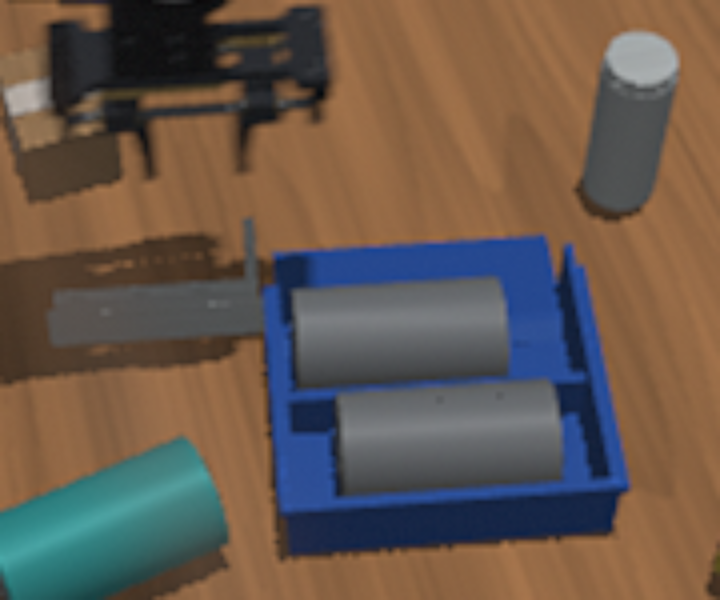

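View pics/t17c.png

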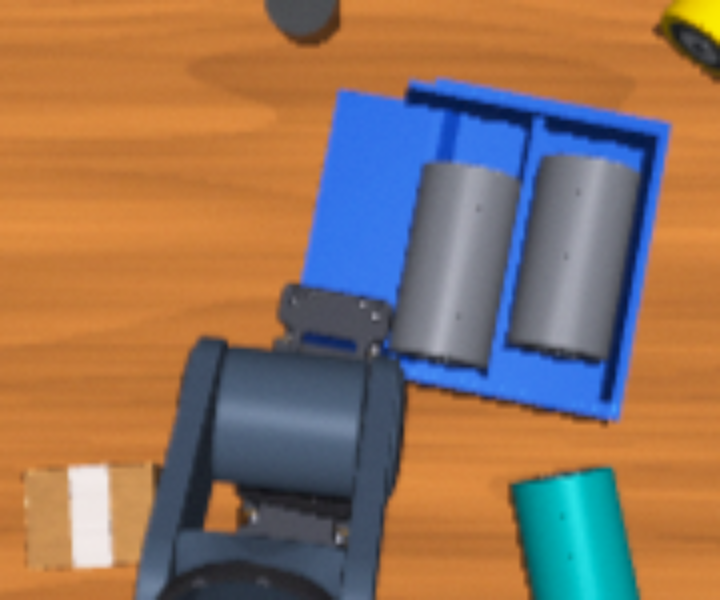

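arm_command --plan '[{"dx": -0.6,"dy": 0.5,"dz": 0,"twist": 0,"claw": 0},{"dx": -0.6,"dy": 0.5,"dz": 1,"twist": 0,"claw": 0},{"dx": -0.6,"dy": 0.5,"dz": 2,"twist": 0,"claw": 0},{"dx": -0.6,"dy": 0.5,"dz": 3,"twist": 0,"claw": 0},{"dx": -0.6,"dy": 0.5,"dz": 4,"twist": 0,"claw": 0},{"dx": -0.6,"dy": 0.5,"dz": 4,"twist": 0,"claw": 0}]'

```text
time_s: 22.15
position: [0.4123, 0.0041, 0.1105]
tcp_rot: [[0.984, -0.179, -0.026], [-0.18, -0.981, -0.076], [-0.011, 0.08, -0.997]]
force: [-1.6, -0.0, 0.8]
opening: 0.079
```

```bash
python3 -c "
from h import *
print(tc(plane('top',(225+457/4,150+265/4),.06)))
goal([-.04,-.17,.06]);print(bot.read_state()['opening'])
im=bot.capture('side')
cv2.imwrite('pics/s18c.png',cv2.resize(im[170:320,190:370,::-1],None,fx=4,fy=4))
cv2.imwrite('pics/w18.png',bot.capture('wrist')[:,:,::-1])
"
```

```text
[ 0.0308 -0.0242  0.06  ]
t 22.15 crate [-0.0445 -0.1787  0.1105] yaw -10.379447747954645 F [-1.5608 -0.0251  0.7681] dxyz cm [0.9233 0.0492 5.0612] twist 0.05055225204535496
0.07926526545761822
```

View pics/s18c.png

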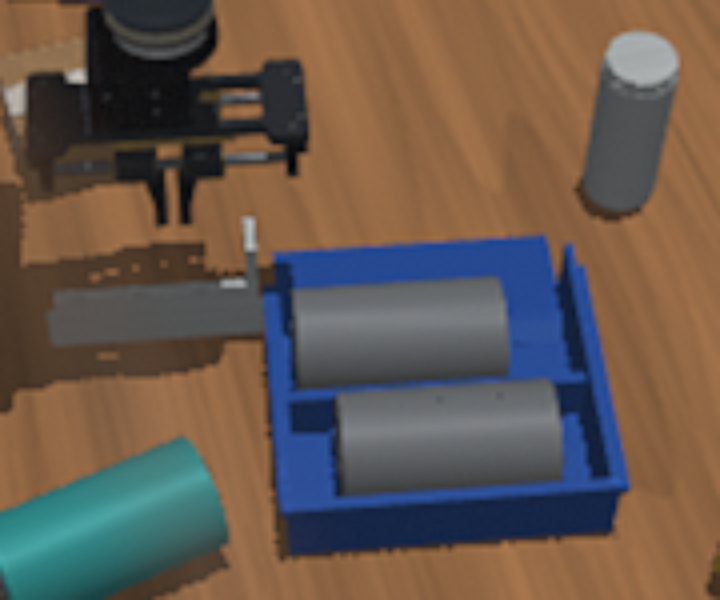

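View pics/w18.png

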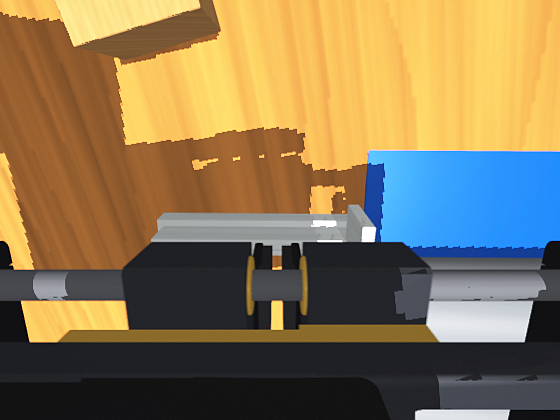

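```bash
python3 -c "
from h import *
c=bot.calibration('wrist');s=bot.read_state();R=s['tcp_rot'];p=s['position'];T=c['T_tool_cam']
for uv in((348,206),(362,206),(364,243),(374,243),(158,215),(160,240)):
  d=R@T[:3,:3]@np.linalg.solve(c['intrinsics'],[*uv,1]);o=p+R@T[:3,3]
  print(uv,tc(o+d*(.088-o[2])/d[2]), tc(o+d*(.04-o[2])/d[2]))
goal([-.04,-.17,.06])
"
```

```text
(348, 206) [-0.0689 -0.1381  0.088 ] [-0.0537 -0.1277  0.04  ]
(362, 206) [-0.0689 -0.1302  0.088 ] [-0.0537 -0.1176  0.04  ]
(364, 243) [-0.0461 -0.127   0.088 ] [-0.0247 -0.1136  0.04  ]
(374, 243) [-0.0461 -0.1211  0.088 ] [-0.0248 -0.1062  0.04  ]
(158, 215) [-0.0628 -0.2469  0.088 ] [-0.046  -0.2657  0.04  ]
(160, 240) [-0.0472 -0.2476  0.088 ] [-0.0261 -0.2665  0.04  ]
t 22.25 crate [-0.0445 -0.178   0.1116] yaw -10.363223828145268 F [0.3278 0.4661 0.3647] dxyz cm [0.851  0.0366 5.169 ] twist 0.06677617185473217
```

arm_command --plan '[{"dx": 0.2,"dy": -0.2,"dz": 1,"twist": 0,"claw": 0},{"dx": 0.5,"dy": -0.3,"dz": 2,"twist": 0,"claw": 0},{"dx": 0.6,"dy": -0.3,"dz": 3,"twist": 0,"claw": 0},{"dx": 0.6,"dy": -0.3,"dz": 4,"twist": 0,"claw": 0},{"dx": 0.6,"dy": -0.3,"dz": 4.8,"twist": 0,"claw": 0},{"dx": 0.6,"dy": -0.3,"dz": 5.1,"twist": 0,"claw": 0},{"dx": 0.6,"dy": -0.3,"dz": 5.1,"twist": 0,"claw": 0}]'

```text
time_s: 22.83
position: [0.4179, 0.002, 0.0598]
tcp_rot: [[0.984, -0.179, -0.025], [-0.18, -0.981, -0.076], [-0.011, 0.08, -0.997]]
force: [-0.6, -0.3, 0.5]
opening: 0.008
```

```bash
python3 -c "
from h import *
goal([-.043,-.135,.06]);print(bot.read_state()['opening'])
im=bot.capture('side')
cv2.imwrite('pics/s19c.png',cv2.resize(im[170:320,190:370,::-1],None,fx=4,fy=4))
cv2.imwrite('pics/w19.png',bot.capture('wrist')[:,:,::-1])
"
```

```text
t 22.8333 crate [-0.0434 -0.1728  0.0598] yaw -10.368823554946054 F [-0.6375 -0.2827  0.5037] dxyz cm [ 3.7801  0.0497 -0.0544] twist 0.06117644505394537
0.007687317686081618
```

View pics/s19c.png

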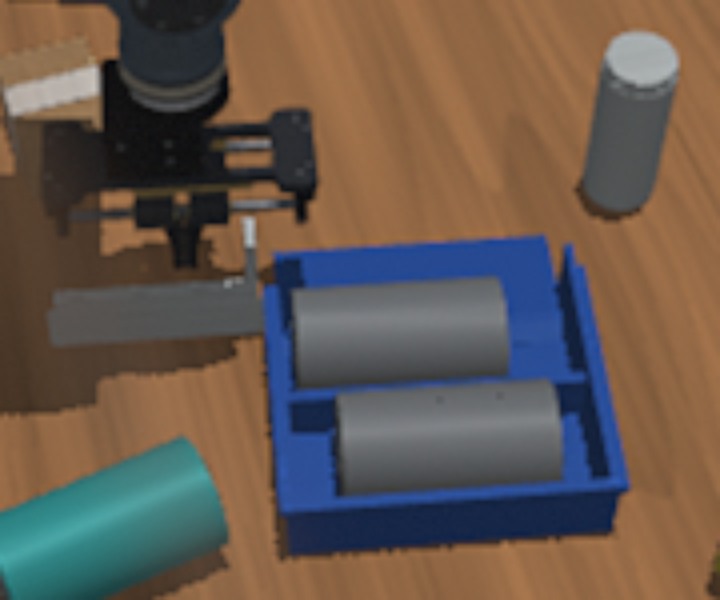

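View pics/w19.png

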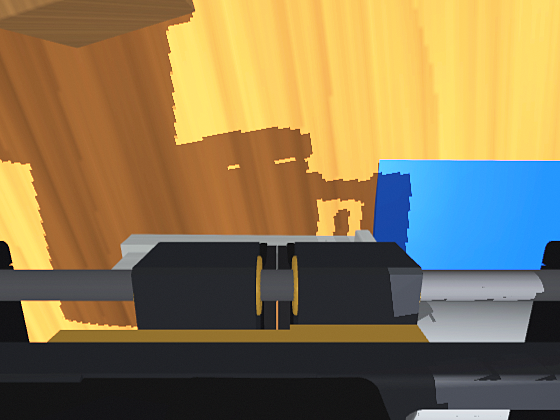

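arm_command --plan '[{"dx": 0.5,"dy": 0,"dz": 0,"twist": 0,"claw": 0},{"dx": 1.2,"dy": 0,"dz": 0,"twist": 0,"claw": 0},{"dx": 1.8,"dy": 0,"dz": 0,"twist": 0,"claw": 0},{"dx": 2.4,"dy": 0,"dz": 0,"twist": 0,"claw": 0},{"dx": 3.0,"dy": 0,"dz": -0.1,"twist": 0,"claw": 0},{"dx": 3.6,"dy": 0,"dz": -0.1,"twist": 0,"claw": 0},{"dx": 4.2,"dy": 0,"dz": -0.1,"twist": 0,"claw": 0},{"dx": 4.8,"dy": 0,"dz": -0.1,"twist": 0,"claw": 0}]'

```text
time_s: 23.6
position: [0.4652, -0.0066, 0.0611]
tcp_rot: [[0.984, -0.178, -0.026], [-0.18, -0.981, -0.076], [-0.011, 0.08, -0.997]]
force: [-1.6, 0.0, 2.9]
opening: 0.005
```

```bash
python3 -c "
from h import *
goal([-.043,0,.06])
im=bot.capture('side')
cv2.imwrite('pics/s20c.png',cv2.resize(im[170:320,190:370,::-1],None,fx=4,fy=4))
"
```

```text
t 23.6 crate [-0.0436 -0.1248  0.0611] yaw -10.366165788383798 F [-1.6121  0.0021  2.8543] dxyz cm [12.4792  0.0715 -0.0283] twist 0.06383421161620184
```

View pics/s20c.png

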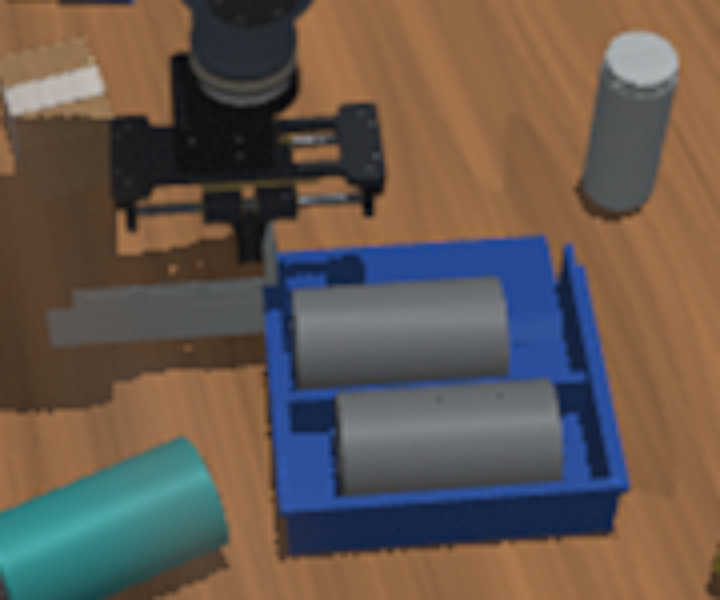

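arm_command --plan '[{"dx": 0.6,"dy": 0,"dz": 0,"twist": 0,"claw": 0},{"dx": 1.2,"dy": 0,"dz": 0,"twist": 0,"claw": 0},{"dx": 1.8,"dy": 0,"dz": 0,"twist": 0,"claw": 0},{"dx": 2.4,"dy": 0,"dz": 0,"twist": 0,"claw": 0},{"dx": 3.0,"dy": 0,"dz": 0,"twist": 0,"claw": 0},{"dx": 3.6,"dy": 0,"dz": 0,"twist": 0,"claw": 0},{"dx": 4.2,"dy": 0,"dz": 0,"twist": 0,"claw": 0},{"dx": 4.8,"dy": 0,"dz": 0,"twist": 0,"claw": 0}]'

```text
time_s: 24.32
position: [0.5153, -0.0159, 0.0609]
tcp_rot: [[0.984, -0.179, -0.022], [-0.18, -0.981, -0.077], [-0.007, 0.08, -0.997]]
force: [-1.8, 0.8, 2.1]
opening: 0.008
```

arm_command --plan '[{"dx": 0.6,"dy": 0,"dz": 0,"twist": 0,"claw": 0},{"dx": 1.2,"dy": 0,"dz": 0,"twist": 0,"claw": 0},{"dx": 1.8,"dy": 0,"dz": 0,"twist": 0,"claw": 0},{"dx": 2.4,"dy": 0,"dz": 0,"twist": 0,"claw": 0},{"dx": 3.0,"dy": 0,"dz": 0,"twist": 0,"claw": 0},{"dx": 3.6,"dy": 0,"dz": 0,"twist": 0,"claw": 0},{"dx": 4.2,"dy": 0,"dz": 0,"twist": 0,"claw": 0},{"dx": 4.8,"dy": 0,"dz": 0,"twist": 0,"claw": 0}]'

```text
time_s: 24.98
position: [0.563, -0.0246, 0.0605]
tcp_rot: [[0.984, -0.179, -0.022], [-0.18, -0.981, -0.077], [-0.008, 0.08, -0.997]]
force: [-2.4, -0.4, 2.9]
opening: 0.007
```

```bash
python3 -c "
from h import *
goal([-.043,0,.06])
im=bot.capture('side')
cv2.imwrite('pics/s21c.png',cv2.resize(im[170:320,190:370,::-1],None,fx=4,fy=4))
"
```

```text
t 24.9833 crate [-0.0435 -0.0253  0.0605] yaw -10.366459000653554 F [-2.3845 -0.3533  2.879 ] dxyz cm [2.5255 0.051  0.0347] twist 0.0635409993464453
```

View pics/s21c.png

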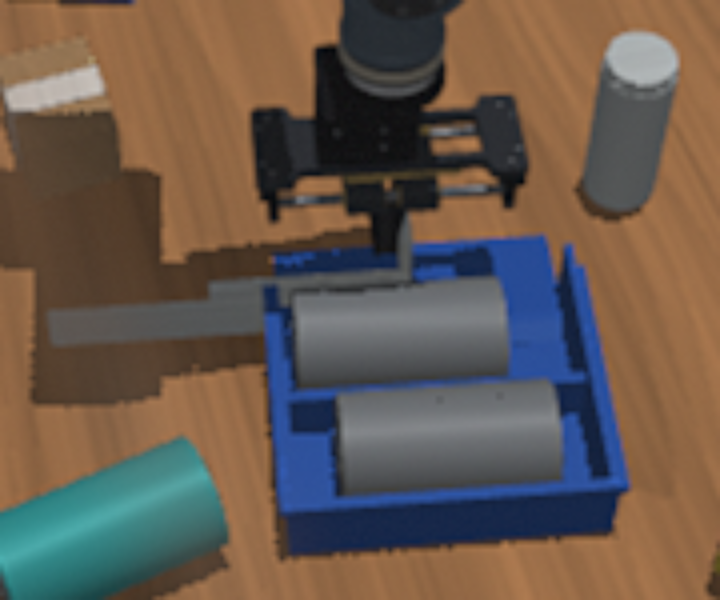

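arm_command --plan '[{"dx": 0.5,"dy": 0,"dz": 0,"twist": 0,"claw": 0},{"dx": 1.0,"dy": 0,"dz": 0,"twist": 0,"claw": 0},{"dx": 1.4,"dy": 0,"dz": 0,"twist": 0,"claw": 0},{"dx": 1.7,"dy": 0,"dz": 0,"twist": 0,"claw": 0},{"dx": 2.0,"dy": 0,"dz": 0,"twist": 0,"claw": 0},{"dx": 2.2,"dy": 0,"dz": 0,"twist": 0,"claw": 0},{"dx": 2.4,"dy": 0,"dz": 0,"twist": 0,"claw": 0}]'

```text
time_s: 25.62
position: [0.5886, -0.0293, 0.0604]
tcp_rot: [[0.984, -0.179, -0.019], [-0.18, -0.981, -0.077], [-0.005, 0.08, -0.997]]
force: [-2.0, 0.2, 0.1]
opening: 0.003
```

arm_command --plan '[{"dx": 0.3,"dy": 0,"dz": 0,"twist": 0,"claw": 0},{"dx": 0.5,"dy": 0,"dz": 0,"twist": 0,"claw": 0}]'

```text
time_s: 25.78
position: [0.5897, -0.0295, 0.0602]
tcp_rot: [[0.984, -0.179, -0.028], [-0.18, -0.981, -0.076], [-0.014, 0.08, -0.997]]
force: [-11.2, 1.2, 8.9]
opening: 0.006
```

```bash
python3 -c "
from h import *
goal([-.043,0,.06])
im=bot.capture('side')
cv2.imwrite('pics/s22c.png',cv2.resize(im[170:320,190:370,::-1],None,fx=4,fy=4))
"
```

```text
t 25.7833 crate [-0.0435  0.0018  0.0602] yaw -10.390608351709796 F [-11.184    1.2366   8.8909] dxyz cm [-0.1822  0.0497  0.031 ] twist 0.03939164829020392
```

View pics/s22c.png

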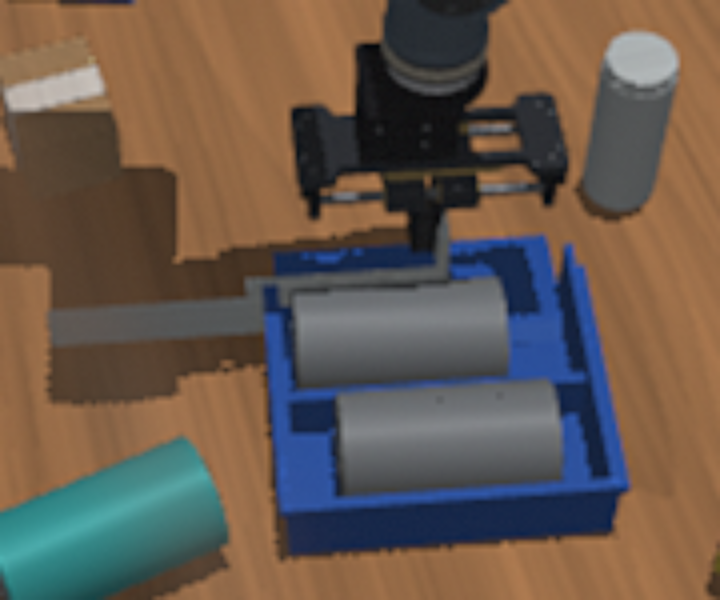

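The force jumped to 11 N with the TCP at crate y = +2 mm, so the gate is at its end stop. I'll withdraw.

arm_command --plan '[{"dx": -0.6,"dy": 0,"dz": 0,"twist": 0,"claw": 0},{"dx": -1.2,"dy": -0.3,"dz": -0.3,"twist": 0,"claw": 0},{"dx": -1.5,"dy": -0.8,"dz": -3,"twist": 0,"claw": 0},{"dx": -1.5,"dy": -2,"dz": -6,"twist": 0,"claw": 0},{"dx": -1.5,"dy": -5,"dz": -9,"twist": 0,"claw": 0},{"dx": -1.5,"dy": -9,"dz": -11,"twist": 0,"claw": 0},{"dx": -1.5,"dy": -13,"dz": -13,"twist": 0,"claw": 0},{"dx": -1.5,"dy": -16,"dz": -14,"twist": 0,"claw": 0}]'

```text
time_s: 26.5
position: [0.6092, 0.1429, 0.1901]
tcp_rot: [[0.984, -0.179, -0.022], [-0.181, -0.981, -0.075], [-0.009, 0.078, -0.997]]
force: [-0.1, 0.1, 0.0]
opening: 0.001
```

arm_command --plan '[{"dx": 0,"dy": -2,"dz": 0,"twist": 0,"claw": 0},{"dx": 0,"dy": -2.5,"dz": 0,"twist": 0,"claw": 0},{"dx": 0,"dy": -2.5,"dz": 0,"twist": 0,"claw": 0}]'

```text
time_s: 26.75
position: [0.614, 0.1694, 0.1884]
tcp_rot: [[0.984, -0.176, -0.02], [-0.177, -0.981, -0.075], [-0.007, 0.077, -0.997]]
force: [-1.1, -0.4, 0.3]
opening: 0.005
```

```bash
python3 -c "
from h import *
goal([-.043,0,.06])
s=bot.capture('side');t=bot.capture('top')
cv2.imwrite('pics/s23c.png',cv2.resize(s[170:320,190:370,::-1],None,fx=4,fy=4))
cv2.imwrite('pics/t23c.png',cv2.resize(t[150:300,225:405,::-1],None,fx=4,fy=4))
cv2.imwrite('pics/t23.png',t[:,:,::-1])
"
```

```text
t 26.75 crate [-0.2436 -0.0102  0.1884] yaw -10.222444437193154 F [-1.0998 -0.4298  0.2973] dxyz cm [ 1.0326 19.0076 14.3445] twist 0.20755556280684573
```

View pics/s23c.png

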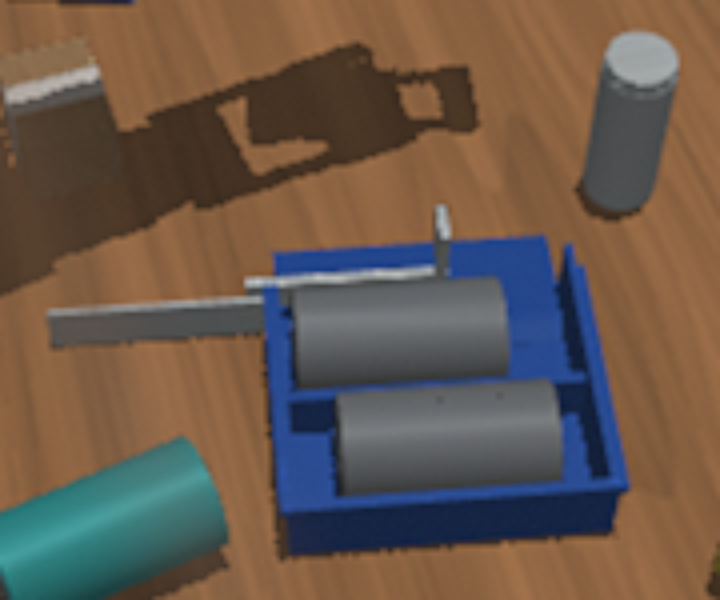

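View pics/t23c.png

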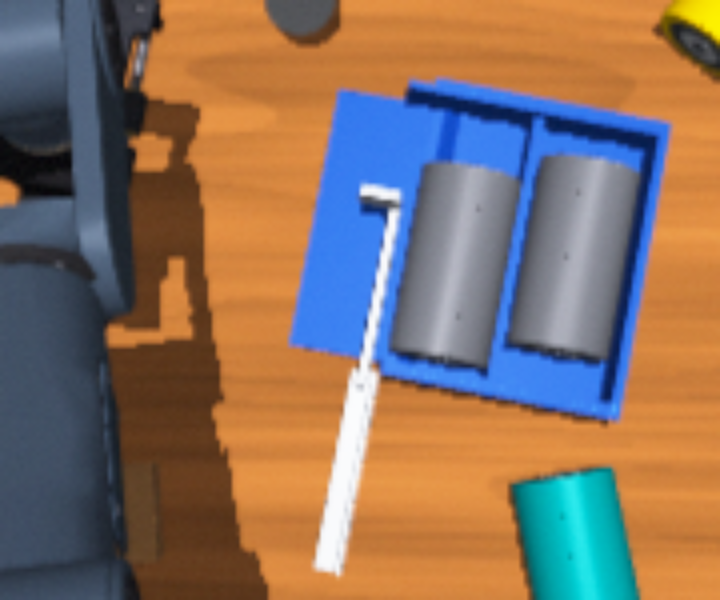

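```bash
python3 -c "
from h import *
for n,a,b in(('side',(252.25,225),(300.5,222)),('top',(312.5,243),(319.5,198))):
  p=tc(plane(n,a,.088));q=tc(plane(n,b,.088));print(n,p,q,q-p)
"
```

```text
side [-0.0503 -0.1232  0.088 ] [-0.0497  0.0185  0.088 ] [0.0007 0.1416 0.    ]
top [-0.0363 -0.1233  0.088 ] [-0.041   0.0162  0.088 ] [-0.0048  0.1395  0.    ]
```

Both views put the tab at crate y ≈ +16 to +19 mm (shut = +16). The roller sits behind the bar and the arm is clear.

```bash
python3 -c "
from rig import bot
print(bot.hand_in())"
```

```text
the job is handed in; nothing more can be done
None
```

The roller is in the front bay and the gate is shut behind it. I handed the job in with the robot's clock at about 27 s and got no verdict back.

**How it went**
- **Push:** I rolled the roller along the desk with the open fingers.
- **Jam:** Going up the ramp, finger friction jammed it twice, at about 42 and 45 N of push (about 60 N total at the wrist). I backed off both times and the roller rolled back to the desk.
- **Fix:** I dragged the fingertips along the desk (up to about 40 N down, 32 N sideways) until the tips leaned forward. After that it went up steadily at about 8 N and dropped over the ridge into the bay.
- **Gate:** I pushed the tab with closed fingers until the force rose to 11 N at the end stop, then withdrew.

**Last checks**
- **Gate tab:** it is at crate y of about +16 mm in the top view and +19 mm in the side view; shut is +16 mm. The views disagree by about 10 mm on its crate x (-41 and -50 mm; nominal -37).
- **Roller:** it is at crate x of about 31 mm, measured before the gate was closed and unmoved in the pictures since. It sits about 24 mm off centre towards the -y wall, still inside the bay and behind the bar; I left it there.
- **Other things:** the packed roller and the can look unmoved in the last pictures, and so does the carton in the side view. The parts bin was last seen in full earlier, also unmoved.

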